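Free the seized lock core and clear the lock drawer

TASK

The brass lock core is seized in the zigzag socket at the front of the white steel lock drawer: twist it back and forth while pulling until it comes out, and put it in the steel tray. Then lever the drawer's lid up with the blade of the blue-handled spatula, swing it open until it stands upright, move every tablet tube from the drawer into the nickel dressing tin, and leave the spatula lying flat on the slate. Do not disturb the cobalt jar, the amber bottle or the thermometer.

Things in the scene. Friction and masses are not known exactly. Their poses are not given: they have to be found in the camera images.
- drawer: The white steel lock drawer, fixed on the slate, 160 (x) by 260 (y) by 56 mm high, walls and floor 5 mm, under a hinged lid. Origin: centre of its underside; x points from its front (lock side) to its hinge side, y to its left, z up. A fixed steel socket block, 60 (x) by 56 (y) by 56 mm high, stands against the front, its upright axis at x -110, y -60 mm; it holds the brass core.
- lock_mouth (a point): On the socket's axis, at the block's top face, 56 mm above the slate. Sprung pads drag on the core's shaft with 5 to 15 N all the way; pulling straight without twisting does not free it. The shaft's lower end leaves the socket when the core stands 50 mm above its start.
- gate1 (a point): Lowest gate of the zigzag track (on the axis, 18 mm above the slate). Angles: core yaw minus drawer yaw, positive counterclockwise from above; half a turn makes no difference. The core starts lowest, between -0.25 and +0.1 rad, where it can rise only 3 mm. Gate 1 lets the lugs up only between +0.35 and +0.65 rad. Solid stops at about +-0.67 rad.
- gate2 (a point): Middle gate (on the axis, 33 mm above the slate): lets the lugs up only between -0.35 and -0.65 rad. With the core 13 to 17 mm above its start the lugs lie between gates 1 and 2 and swing freely between the stops.
- gate3 (a point): Top gate (on the axis, 48 mm above the slate): lets the lugs up only between +0.35 and +0.65 rad. With the core 28 to 32 mm above its start the lugs lie between gates 2 and 3 and swing freely; 46 mm above its start it is past all gates.
- slot (a point): Centre of the pry slot in the drawer's front wall, at the outer face (drawer x -80, y +60, z 50 mm). The slot is 70 mm wide (along y) and 12 mm high, from 44 mm up to the lid's underside at 56 mm, and opens into the empty space of the drawer.
- lid (a joint): The lid's hinge angle: 0 shut, grows as its front edge rises, up to 1.9 rad (leaning back past upright). The hinge is stiff (0.25 N m of friction, lid 0.22 kg), so the lid stays where it is left. While the core is in, its flange overhangs the lid's front edge by 8 mm and keeps it shut.
- lid_hinge (a point): Point on the lid's hinge axis, halfway along it, 58 mm above the slate at the drawer's far edge. The hinge axis runs along the drawer's y.
- lid_edge (a point): Middle of the thickness of the lid's front edge straight above the pry slot; the lid is a flat plate 4 mm thick, 260 mm wide, reaching 178 mm from the hinge and 18 mm past the drawer's front wall.
- core: The brass lock core, 220 g, upright in the socket, lower end 6 mm above the slate. Shaft 20 mm diameter, 56 mm long, with two opposite lugs along its y (6 mm wide, 40 mm over both, 2 to 7 mm above the lower end); flange 40 mm diameter from 56 to 61 mm; bar knob 36 (x) by 14 (y) mm from 61 to 95 mm. Origin: centre of the shaft's lower end, z up the shaft.
- core_knob (a point): Centre of the core's bar knob, 78 mm above the core's lower end, where to grip it across its 14 mm width.
- spatula: A spatula, 210 mm long, 70 g, lying on the slate: blue handle 100 mm long, 14 mm wide, 18 mm high from x -100 to 0; straight steel blade 18 mm wide, 3 mm thick from x 0 to +110 mm, its middle 5.5 mm above the underside. Origin: at the underside, at the handle's front end; x towards the blade's tip, z up. Balances at about x -30 mm.
- spatula_tip (a point): Middle of the blade's tip.
- tube1: A small aluminium tablet tube, upright in the drawer at the start: body 24 mm diameter with a square 24 mm white cap on top (cap sides along its x and y), 44 mm tall over all, 35 g. Origin: centre of its underside, z up its axis. Only some of the four tubes are present (two to four).
- tube2: A small aluminium tablet tube, upright in the drawer at the start: body 24 mm diameter with a square 24 mm white cap on top (cap sides along its x and y), 44 mm tall over all, 35 g. Origin: centre of its underside, z up its axis. Only some of the four tubes are present (two to four).
- tube3: A small aluminium tablet tube, upright in the drawer at the start: body 24 mm diameter with a square 24 mm white cap on top (cap sides along its x and y), 44 mm tall over all, 35 g. Origin: centre of its underside, z up its axis. Only some of the four tubes are present (two to four).
- tube4: A small aluminium tablet tube, upright in the drawer at the start: body 24 mm diameter with a square 24 mm white cap on top (cap sides along its x and y), 44 mm tall over all, 35 g. Origin: centre of its underside, z up its axis. Only some of the four tubes are present (two to four).
- tin: The open nickel-plated dressing tin, loose, empty at the start, 140 (x) by 120 (y) by 36 mm high outside, walls and floor 4 mm thick. Origin: centre of its underside. Room for four tubes.
- tray: A shallow open steel tray, fixed, 150 (x) by 130 (y) by 18 mm high outside, walls and floor 4 mm thick. Origin: centre of its underside. The core may stand or lie in it. Tin and tray may have changed sides.
- jar: Bystander: cobalt glass jar, 60 mm diameter, 85 mm tall. Origin: centre of its underside.
- pillbottle: Bystander: amber bottle, 48 mm diameter, 90 mm tall. Origin: centre of its underside.
- thermometer: Bystander: white plastic digital thermometer lying on the slate, 125 (x) by 20 by 11 mm. Origin: centre of its underside.
Mind the look-alikes: they are no part of the job. Of the things like the spatula, leave any that is black; of the rest the smaller one is meant. Of the things that look like the tin, the smaller one is meant.

How it is judged:
By the outcome, as a careful person would: the job done as asked, in the order asked, and still so for the second after the job is handed in, with the robot touching nothing.
Of tube1, tube2, tube3, tube4 only 2 to 4 are there at a start; the rules pass over those that are not, and their reading is None.
At some moment in a run one of spatula, tin may be knocked a few centimetres aside while the robot is not near it.
It also fails if it takes over 208 s, if anything falls off the work surface, if the arm or the gripper's body presses on something with over 40 N, if the wrist force passes 120 N, or if a joint passes its speed limit or range.

ROBOT

A 7-joint arm with a two-finger parallel gripper is mounted at the origin on the work surface. World frame = base frame: x ahead of the robot, y to its left, z up, the work surface at z = 0. Lengths are in m, angles in rad, forces in N, time in s.
With the tool pointing down it reaches from about 0.425 to 1.025 m from the base axis. Payload 9.4 kg.
Tool frame: the origin (TCP) lies on the centre line of the jaws, within the pads' length; the fingertips stand 19 mm ahead of it and the grasp point (between the pads) is the TCP; z points along the fingers, y is the line along which they close (so a half turn about z gives the same grasp; the last joint's range is limited). The gripper opens to 85 mm and grips with 20 to 120 N. Pads are 22 mm wide; open, the fingers measure 114 mm over their backs; the gripper's body (76 mm by 85 mm) begins 54 mm behind the grasp point. The pads swing forward as they close: fully open they stand 13 mm farther back than shut.
Start: joints at [-1.26, 0.599, -0.003, 1.599, 0.002, 0.943, -0.08], TCP at [0.274, 0.671, 0.216] pointing down, gripper open.
Joint ranges: [-2.57, 2.57], [-0.35, 1.97], [-1.29, 1.29], [0.11, 2.56], [-1.05, 4.19], [0.11, 1.86], [-2.63, 2.63]. Speed limits (rad/s): [2.22, 2.22, 3.01, 3.01, 3.14, 3.14, 3.14].

INTERFACE

Orientations are given as a rotation vector (axis times angle).
In Python, from plant import * gives the robot as it stands.
- The arm moves only by the tool send_rows, never from a script. Its argument "motion" is one flat list of numbers, 7 for each row, row after row: the finger opening in mm, from 0 to 85.4, then the shift along the tool's x, y, z in mm, then the turn, a rotation vector about the tool's x, y, z in degrees. In form: [gripper, x, y, z, rx, ry, rz, gripper, x, y, z, rx, ry, rz, ...]. A call has 1 to 12 rows; each row shifts and turns the commanded pose from where the row before left it, along the tool's axes as they then stand; what a row does not reach is not made up. A row lasts 1/12 s, in which the tool goes at most 41.7 mm and 7.16 degrees, less where a joint would pass 70% of its speed; a pose out of reach is approached as far as the arm can. A call is refused whole if a number of a shift passes 41.7 or a number of a turn 7.16, either way. A call with a gripper value outside its range is refused whole. The fingers move at their own pace and stop on an object; "force" is the grip in N (left out, the last holds). Time passes only in rows, so rows that do not move let the fingers close. It gives the time, the measured TCP pose, the force, the opening and the grip force at its end, in the units of the state.
- observe(): the state, without advancing time (a new reading comes with each control period).
- snapshot(name): name is "side" or "top"; returns a dict with "color" (384x512x3 uint8, blue, green, red), "camera_matrix" (3x3 intrinsics, pixels), "k1" (the pictures are not rectified: a ray, as slopes to the right and down, at radius r is drawn at 1 + k1 r^2 times it, then the intrinsics apply), "origin" and "attitude" of the camera in the world. Camera axes: x right, y up, looking along -z (the intrinsics and any distortion apply to the point x, -y, -z); pixel columns grow to the right and rows downward; lengths in m; the calibration is good to about 2 mm. A picture is of the moment at which its call begins. There is no depth.
- job_done(): hands the job in; it is judged then, once.
Trained networks look in a picture, given as the dict that the camera call returned (one of the last four; its "shot" number tells which), for a name from the list of things; names that differ only in an ending like _2 or _b are one class to them, and where a whole thing is asked for, a point or a joint stands for the part that bears it (a point fixed in the world has none). Each returns a list of dicts, best first, with "confidence" (0 to 1); they miss things now and then, are a little off and sometimes report something else, mostly with a low value. They report only what shows in the picture. A call takes as long as a camera call. They do not tell look-alikes from the thing itself.
- boxes_of(target, picture): "extent" ([left, top, right, bottom] in pixels, round what is visible of it).
- regions_of(target, picture): "pixels" (384x512 bool, what is visible of it) and "extent" ([left, top, right, bottom] in pixels, round what is visible of it).
- mark_of(target, picture): "xy" ([column, row] in pixels: a listed point, or the origin of a listed thing).
The state is a dict: "t": time; "q": joint angles; "dq": joint speeds; "joint_torque": joint torques, N m; "ee_pos": TCP position; "orientation": TCP orientation; "contact_force": force on the tool from outside, world axes, zero at the start; "wrist_torque": the same for the moment, N m; "gripper_width": finger opening in m; "gripper_force": force on a finger pad.
Only numpy, scipy, OpenCV 4.12 (cv2) and the standard library are available. Lean on these libraries where they do the work, as an engineer would, in place of code of your own. Each camera call takes 0.05 s, during which the arm holds its last target. There are 200 camera calls.

## Working session

There is one attempt and no reset: what is moved stays moved. The work goes in short steps, Python scripts to look and compute and a tool call to move; the robot and the scene stay as the last step left them, time stands still between calls to the robot, and variables do not carry over. Pictures are saved under pics/ and viewed, at most 14 in all, crops included, and the job is handed in when it is done.

Besides the shell and the picture viewer there is one more tool, called after "Emit:" in YAML: its name, and indented under it one key for each argument. send_rows: Moves the arm, as the interface text tells. Its arguments: {"type":"object","properties":{"motion":{"type":"array"},"force":{"type":"number"}},"required":["motion"]}

```bash
ls; mkdir -p pics
cat > h.py <<'E'
from plant import *
import numpy as np, cv2
from scipy.spatial.transform import Rotation as R
def att(p):
    a=np.array(p["attitude"],float)
    return a if a.shape==(3,3) else R.from_rotvec(a).as_matrix() if a.size==3 else R.from_quat(a).as_matrix()
def ray(p,uv):
    K=np.array(p["camera_matrix"]); 
    d=np.array([(uv[0]-K[0,2])/K[0,0],(uv[1]-K[1,2])/K[1,1]]); s=d.copy()
    for _ in range(20): s=d/(1+p["k1"]*(s@s))
    return np.array(p["origin"]),att(p)@np.array([s[0],-s[1],-1.])
def at_z(p,uv,z):
    o,d=ray(p,uv); return o+d*(z-o[2])/d[2]
def proj(p,X):
    c=att(p).T@(np.array(X)-np.array(p["origin"])); s=np.array([c[0],-c[1]])/-c[2]
    s=s*(1+p["k1"]*(s@s)); K=np.array(p["camera_matrix"]); return np.array([K[0,0]*s[0]+K[0,2],K[1,1]*s[1]+K[1,2]])
def tri(p1,u1,p2,u2):
    o1,d1=ray(p1,u1);o2,d2=ray(p2,u2)
    A=np.stack([d1,-d2],1); t=np.linalg.lstsq(A,o2-o1,rcond=None)[0]
    a,b=o1+d1*t[0],o2+d2*t[1]; return (a+b)/2,np.linalg.norm(a-b)
def shots(n):
    t=snapshot("top");s=snapshot("side")
    cv2.imwrite(f"pics/{n}.png",np.hstack([t["color"],s["color"]])) if 0 else (cv2.imwrite(f"pics/{n}_t.png",t["color"]),cv2.imwrite(f"pics/{n}_s.png",s["color"]))
    return t,s
E
cat > a.py <<'E'
from h import *
np.set_printoptions(precision=3,suppress=True)
t,s=shots("a")
for p in (t,s): print(p["origin"],np.array(p["attitude"]).tolist(),np.array(p["camera_matrix"]).tolist(),p["k1"])
print(observe())
for n in "lock_mouth core_knob slot lid_hinge lid_edge drawer core spatula spatula_tip tin tray jar pillbottle thermometer".split():
    for nm,p in (("t",t),("s",s)):
        print(n,nm,[(round(m["confidence"],2),np.round(m["xy"]).tolist()) for m in mark_of(n,p)[:3]])
E
python3 a.py
```

```text
pics
[0.325 0.121 1.477] [0.07842181663126215, -0.0869622239276022, -1.5715320874832497] [[393.4096088667848, 0.0, 258.54236182984334], [0.0, 393.4096088667848, 184.82205248191462], [0.0, 0.0, 1.0]] -0.10582412330091087
[ 0.337 -0.666  0.981] [0.6971334412286653, -0.08210642550928345, -0.1860039848324806] [[349.3275544554257, 0.0, 251.04308919351655], [0.0, 349.3275544554257, 188.1157444468443], [0.0, 0.0, 1.0]] 0.025619385363745212
{'t': 0.1, 'q': array([-1.26 ,  0.6  , -0.003,  1.6  ,  0.002,  0.943, -0.08 ]), 'dq': array([-0.001, -0.002,  0.001,  0.001,  0.   , -0.   , -0.   ]), 'joint_torque': array([  0.006, -77.799,   1.57 , -25.863,   0.013,   0.005,  -0.   ]), 'ee_pos': array([0.274, 0.671, 0.215]), 'orientation': array([-0.605, -3.083,  0.002]), 'contact_force': array([-0.673, -0.282, -0.89 ]), 'wrist_torque': array([-0.046,  0.045,  0.036]), 'gripper_force': 0.0, 'gripper_width': 0.08508559952752681}
lock_mouth t [(0.8, [299.0, 174.0])]
lock_mouth s [(0.6, [269.0, 215.0])]
core_knob t [(0.62, [298.0, 170.0])]
core_knob s [(0.61, [266.0, 210.0])]
slot t [(0.97, [263.0, 168.0
[... 629 characters left out ...]
 [169.0, 164.0])]
spatula_tip t [(0.71, [403.0, 270.0]), (0.59, [243.0, 244.0]), (0.52, [306.0, 206.0])]
spatula_tip s [(0.68, [232.0, 237.0]), (0.67, [183.0, 193.0]), (0.65, [161.0, 373.0])]
tin t [(0.93, [130.0, 158.0]), (0.84, [199.0, 182.0])]
tin s [(0.92, [240.0, 153.0]), (0.59, [250.0, 109.0])]
tray t [(0.93, [371.0, 179.0])]
tray s [(0.77, [283.0, 316.0]), (0.67, [268.0, 215.0])]
jar t [(0.55, [203.0, 118.0])]
jar s [(0.8, [294.0, 144.0]), (0.27, [293.0, 207.0]), (0.22, [229.0, 215.0])]
pillbottle t [(0.64, [362.0, 121.0]), (0.48, [206.0, 119.0])]
pillbottle s [(0.59, [229.0, 215.0]), (0.54, [352.0, 287.0])]
thermometer t [(0.48, [335.0, 206.0])]
thermometer s [(0.76, [236.0, 273.0])]
```

```bash
python3 -c "
import cv2
a=cv2.imread('pics/a_t.png');cv2.imwrite('pics/a1.png',cv2.resize(a[80:300,90:430],None,fx=2.35,fy=2.35,interpolation=2))
b=cv2.imread('pics/a_s.png');cv2.imwrite('pics/a2.png',cv2.resize(b[84:384,110:410],None,fx=2,fy=2,interpolation=2))"
```

```text
(no output)
```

View pics/a1.png

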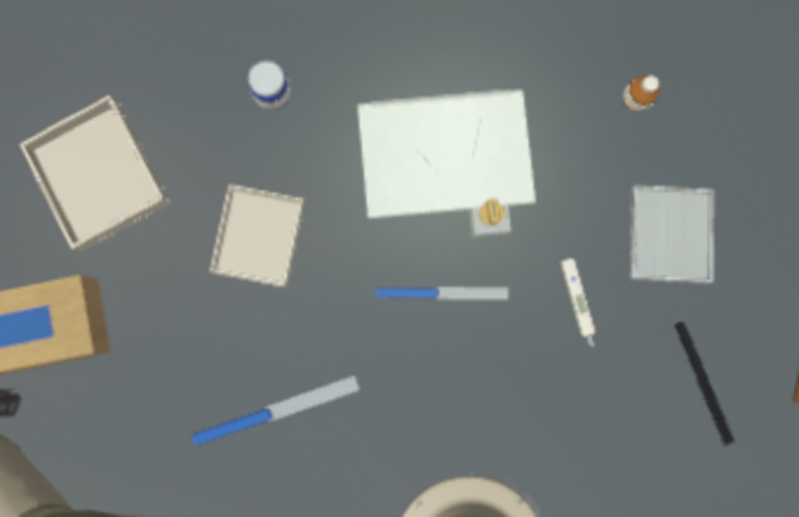

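View pics/a2.png

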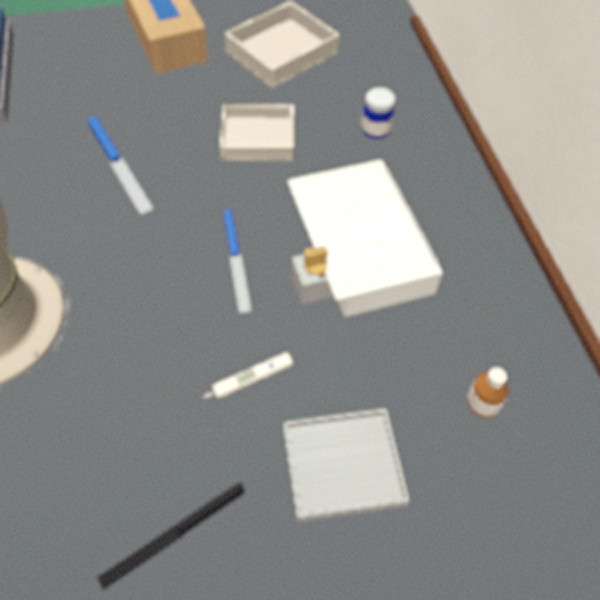

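The small blue spatula lies just below the drawer at crop (442,293). The smaller tin is at (255,235), the tray at (673,233), and the core at (490,212). Next I'll measure the geometry.

```bash
cat > b.py <<'E'
from h import *
np.set_printoptions(precision=4,suppress=True)
t,s=snapshot("top"),snapshot("side")
def quad(m):
    c=max(cv2.findContours(m.astype(np.uint8),0,1)[0],key=cv2.contourArea)
    return cv2.boxPoints(cv2.minAreaRect(c)),cv2.minAreaRect(c)
for n,z in (("drawer",.06),("tin",.036),("tray",.018),("spatula",.01),("core",.08),("thermometer",.01),("jar",.04),("pillbottle",.04)):
    for r in regions_of(n,t)[:3]:
        b,_=quad(r["pixels"]); P=np.array([at_z(t,q,z)[:2] for q in b])
        e1,e2=P[1]-P[0],P[2]-P[1]
        print(n,round(r["confidence"],2),"c",P.mean(0),"L",np.linalg.norm(e1),np.linalg.norm(e2),"yaw",np.arctan2(e1[1],e1[0]),np.arctan2(e2[1],e2[0]),r["pixels"].sum())
for a,u,v in (("mouth",(299,174),(269,215)),("knob",(298,170),(266,210)),("slot",(263,168),(263,190)),("hinge",(276,121),(313,190))): print(a,*tri(t,u,s,v))
print("hinge",at_z(t,(276,121),.058),at_z(s,(313,190),.058)); print("knob",at_z(t,(298,170),.084),at_z(s,(266,210),.084))
print("mouth",at_z(t,(299,174),.056),at_z(s,(269,215),.056))
# corners lid via white threshold
g=t["color"].min(2); m=(g>205).astype(np.uint8); m[:,:240]=0;m[:,330:]=0;m[:110]=0;m[185:]=0
b,_=quad(m); P=np.array([at_z(t,q,.06) for q in b]);print("lid",b,P,P.mean(0),np.linalg.norm(P[1]-P[0]),np.linalg.norm(P[2]-P[1]))
# knob: yellow pixels
h=cv2.cvtColor(t["color"],cv2.COLOR_BGR2HSV)[150:190,280:320]; np.savetxt("/dev/null",h[...,1])
y=((h[...,0]>10)&(h[...,0]<32)&(h[...,1]>90)).astype(np.uint8);print("brass",y.sum())
cv2.imwrite("pics/k.png",cv2.resize(np.hstack([t["color"][150:190,280:320],s["color"][190:230,245:285]]),None,fx=10,fy=10,interpolation=2))
E
python3 b.py
```

```text
drawer 0.88 c [0.6019 0.0338] L 0.2675884551895875 0.22797898153101873 yaw -1.496889657605014 -3.09193936419159 3521
tin 0.95 c [0.5978 0.5978] L 0.17868696716130034 0.2035900604781665 yaw -1.1089484474591047 -2.6552739921527357 2373
tin 0.88 c [0.4982 0.3327] L 0.14218556720288772 0.12400429604236068 yaw -0.1793466794417529 -1.7728734313056749 1255
tin 0.21 c [0.606  0.0322] L 0.2712364316354144 0.23119853597858944 yaw -1.4913091310953903 -3.08650043028423 3431
tray 0.94 c [ 0.5012 -0.3277] L 0.13193811432639635 0.15280184674348285 yaw -1.5681892624980664 3.101705536918328 1344
tray 0.36 c [0.6337 0.0354] L 0.2747394613489536 0.1873018508165386 yaw -1.4882201223672435 -3.0837882020248193 3354
spatula 0.59 c [0.2204 0.3053] L 0.26487523335686763 0.022062851813719635 yaw -1.228195028687837 -2.796257297226203 372
spatula 0.58 c [ 0.2629 -0.3761] L 0.024068650744627926 0.20961580064993277 yaw -1.1950603553827919 -2.7607403806633615 310
spatula 0.5 c [0.4082 0.0418] L 0.20565548317295396 0.014968999046301345 yaw -1.5735203043421615 3.127780542348064 255
core 0.54 c [ 0.5299 -0.0307] L 0.
[... 510 characters left out ...]
153214946606 yaw -0.7926129502664676 -2.380133814130447 171
mouth [ 0.524  -0.0349  0.0679] 0.02128514252597703
knob [ 0.5253 -0.028   0.088 ] 0.0005014514785248246
slot [0.5429 0.0958 0.0369] 0.005541761318329354
hinge [0.7121 0.0477 0.0567] 0.0019111563997289158
hinge [0.7128 0.0476 0.058 ] [0.7106 0.0466 0.058 ]
knob [ 0.5256 -0.0285  0.084 ] [ 0.5264 -0.0252  0.084 ]
mouth [ 0.5149 -0.0349  0.056 ] [ 0.5374 -0.0267  0.056 ]
lid [[242.1885 125.0738]
 [312.5164 118.6803]
 [316.7295 165.0246]
 [246.4016 171.418 ]] [[ 0.6969  0.1726  0.06  ]
 [ 0.7213 -0.088   0.06  ]
 [ 0.5474 -0.0999  0.06  ]
 [ 0.5242  0.1568  0.06  ]] [0.6225 0.0354 0.06  ] 0.26170851645642934 0.1743609396626246
brass 72
```

View pics/k.png

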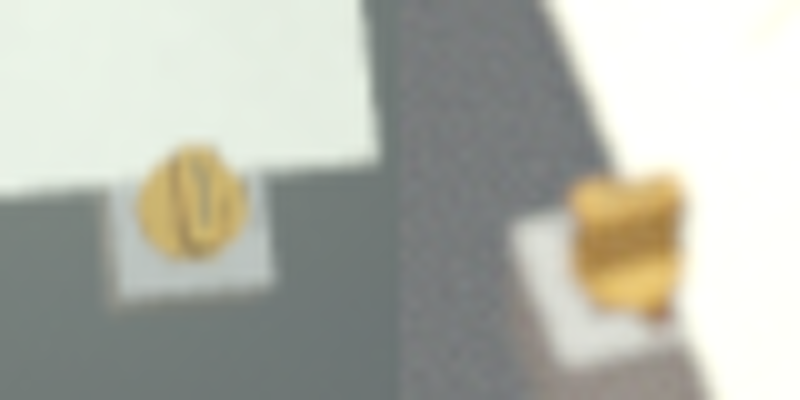

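```bash
cat > d.py <<'E'
# usage: d.py x y z(mm) yaw_of_tool_y(deg) -> turn now (deg, tool axes), then shift (mm) in the turned tool axes
from h import *
import sys
x,y,z,a=map(float,sys.argv[1:5]); a=np.radians(a)
o=observe(); Rc=R.from_rotvec(o["orientation"]).as_matrix()
Y=np.array([np.cos(a),np.sin(a),0]);Z=np.array([0,0,-1.]);T=np.stack([np.cross(Y,Z),Y,Z],1)
np.set_printoptions(precision=1,suppress=True)
print("turn",np.degrees(R.from_matrix(Rc.T@T).as_rotvec()),"shift",T.T@(np.array([x,y,z])-o["ee_pos"]*1e3),"q",np.round(o["q"],2),"t",round(o["t"],1),"F",o["contact_force"],"M",o["wrist_torque"],"w",o["gripper_width"]*1e3,"p",o["ee_pos"]*1e3)
E
python3 d.py 526.5 -29 180 98
```

```text
turn [ -0.    0.  -30.2] shift [-152.4 -728.5   35.6] q [-1.3  0.6 -0.   1.6  0.   0.9 -0.1] t 2.0 F [ 0.1  0.1 -0.6] M [-0. -0.  0.] w 85.6440035628281 p [274.2 671.2 215.6]
```

Emit:
send_rows:
  motion: [60, 0, 0, 0, 0, 0, -6, 60, 0, 0, 0, 0, 0, -6, 60, 0, 0, 0, 0, 0, -6, 60, 0, 0, 0, 0, 0, -6, 60, 0, 0, 0, 0, 0, -6, 60, -7, -35, 0, 0, 0, 0, 60, -7, -35, 0, 0, 0, 0, 60, -7, -35, 0, 0, 0, 0, 60, -7, -35, 0, 0, 0, 0, 60, -7, -35, 0, 0, 0, 0, 60, -7, -35, 0, 0, 0, 0, 60, -7, -35, 0, 0, 0, 0]
  force: 60

```text
t: 3.0
ee_pos: [0.3563, 0.4334, 0.2158]
orientation: [-0.213, 3.134, 0.0]
contact_force: [1.3, 0.6, -0.4]
gripper_width: 0.0604
gripper_force: 0.0
```

Emit:
send_rows:
  motion: [60, -7, -35, 0, 0, 0, 0, 60, -7, -35, 0, 0, 0, 0, 60, -7, -35, 0, 0, 0, 0, 60, -7, -35, 0, 0, 0, 0, 60, -7, -35, 0, 0, 0, 0, 60, -7, -35, 0, 0, 0, 0, 60, -7, -35, 0, 0, 0, 0, 60, -7, -35, 0, 0, 0, 0, 60, -7, -35, 0, 0, 0, 0, 60, -7, -35, 0, 0, 0, 0, 60, 0, 0, 0, 0, 0, 0, 60, 0, 0, 0, 0, 0, 0]

```text
t: 4.0
ee_pos: [0.4732, 0.0957, 0.2157]
orientation: [-0.206, 3.134, -0.001]
contact_force: [-0.2, 0.8, -0.7]
gripper_width: 0.06
gripper_force: 0.0
```

```bash
python3 d.py 526.5 -29 150 98; python3 -c "
from h import *
t,s=snapshot('top'),snapshot('side')
for n in ('core_knob','lock_mouth','core'):
  for p in (t,s):
    for z in (.084,.056):
      m=mark_of(n,p)[:2]; print(n,z,[(round(k['confidence'],2),np.round(k['xy'],1),np.round(at_z(p,k['xy'],z),4)) for k in m])
cv2.imwrite('pics/b.png',cv2.resize(s['color'][150:270,200:340],None,fx=5,fy=5,interpolation=2))
"
```

```text
turn [-0.   0.  -0.5] shift [ -35.4 -130.9   65.7] q [-0.2  0.3 -0.1  2.1  0.1  0.7  1.3] t 4.0 F [-0.2  0.8 -0.7] M [ 0.1 -0.   0.1] w 60.04766387978433 p [473.2  95.7 215.7]
core_knob 0.084 [(0.67, array([337.8, 205.5]), array([ 0.398, -0.169,  0.084])), (0.61, array([299.3, 168.9]), array([ 0.5296, -0.0332,  0.084 ]))]
core_knob 0.056 [(0.67, array([337.8, 205.5]), array([ 0.3994, -0.1749,  0.056 ])), (0.61, array([299.3, 168.9]), array([ 0.5337, -0.0363,  0.056 ]))]
core_knob 0.084 [(0.51, array([266.4, 211.1]), array([ 0.5267, -0.0296,  0.084 ]))]
core_knob 0.056 [(0.51, array([266.4, 211.1]), array([ 0.5326, -0.0098,  0.056 ]))]
lock_mouth 0.084 [(0.93, array([295.8, 170.6]), array([ 0.5235, -0.0205,  0.084 ]))]
lock_mouth 0.056 [(0.93, array([295.8, 170.6]), array([ 0.5275, -0.0234,  0.056 ]))]
lock_mouth 0.084 [(0.74, array([269.7, 216.1]), array([ 0.5325, -0.0506,  0.084 ])), (0.62, array([286.6, 208.5]), array([ 0.5927, -0.0317,  0.084 ]))]
lock_mouth 0.056 [(0.74, array([269.7, 216.1]), array([ 0.5386, -0.0314,  0.056 ])), (0.62, array([286.6, 208.5]), array([ 0.6007, -0.0119,  0.056 ]))]
core 0.084 [(0.61, array([295.3, 172.4]), array([ 0.517 , -0.0186,  0.084 ]))]
core 0.056 [(0.61, array([295.3, 172.4]), array([ 0.5208, -0.0215,  0.056 ]))]
core 0.084 [(0.66, array([267.5, 226.1]), array([ 0.5171, -0.0861,  0.084 ])), (0.56, array([230.1, 238.2]), array([ 0.3972, -0.1072,  0.084 ]))]
core 0.056 [(0.66, array([267.5, 226.1]), array([ 0.5228, -0.068 ,  0.056 ])), (0.56, array([230.1, 238.2]), array([ 0.3991, -0.0898,  0.056 ]))]
```

View pics/b.png

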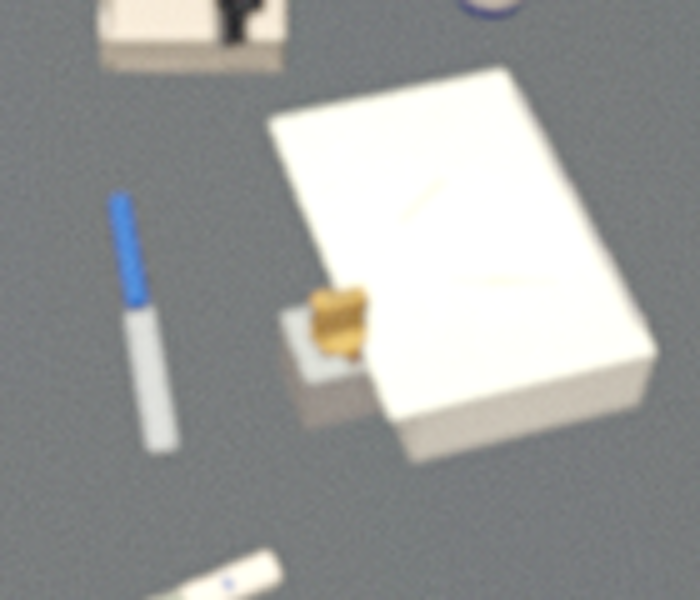

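The knob shows at crop (338,315), as measured: (0.527, -0.029). I'll move over it and descend.

Emit:
send_rows:
  motion: [50, -9, -33, 10, 0, 0, 0, 50, -9, -33, 10, 0, 0, 0, 50, -9, -33, 10, 0, 0, 0, 50, -8, -32, 10, 0, 0, 0, 50, 0, 0, 20, 0, 0, 0, 50, 0, 0, 20, 0, 0, 0, 50, 0, 0, 15, 0, 0, 0, 50, 0, 0, 15, 0, 0, 0, 50, 0, 0, 10, 0, 0, 0, 50, 0, 0, 6, 0, 0, 0, 50, 0, 0, 0, 0, 0, 0, 50, 0, 0, 0, 0, 0, 0]

```text
t: 5.7
ee_pos: [0.5252, -0.0272, 0.0897]
orientation: [0.213, -3.134, 0.0]
contact_force: [0.7, 0.1, 0.9]
gripper_width: 0.0498
gripper_force: 0.0
```

Emit:
send_rows:
  motion: [5, 0, 0, 0, 0, 0, 0, 5, 0, 0, 0, 0, 0, 0, 5, 0, 0, 0, 0, 0, 0, 5, 0, 0, 0, 0, 0, 0, 5, 0, 0, 0, 0, 0, 0, 5, 0, 0, 0, 0, 0, 0, 5, 0, 0, 0, 0, 0, 0, 5, 0, 0, 0, 0, 0, 0]
  force: 60

```text
t: 6.37
ee_pos: [0.5251, -0.0273, 0.0896]
orientation: [-0.213, 3.134, -0.0]
contact_force: [0.1, -0.2, 0.0]
gripper_width: 0.0048
gripper_force: 0.0
```

```bash
python3 d.py 526.5 -29 90 98
```

```text
turn [-0.   0.  -0.2] shift [-1.2 -1.9 -0.4] q [-0.   0.6 -0.1  2.2  0.1  0.4  1.6] t 6.4 F [ 0.1 -0.2  0. ] M [ 0.1  0.  -0.1] w 4.820536688554376 p [525.1 -27.3  89.6]
```

```bash
python3 -c "
from h import *
t,s=snapshot('top'),snapshot('side')
print(proj(t,[.525,-.027,.09]),proj(s,[.525,-.027,.09]),proj(s,[.525,-.027,.07]))
cv2.imwrite('pics/c.png',cv2.resize(np.hstack([t['color'][120:220,250:350],s['color'][160:260,210:310]]),None,fx=4,fy=4,interpolation=2))
"
```

```text
[297.772615   169.94050574] [265.77828302 209.39827798] [265.49765404 213.11347377]
```

View pics/c.png

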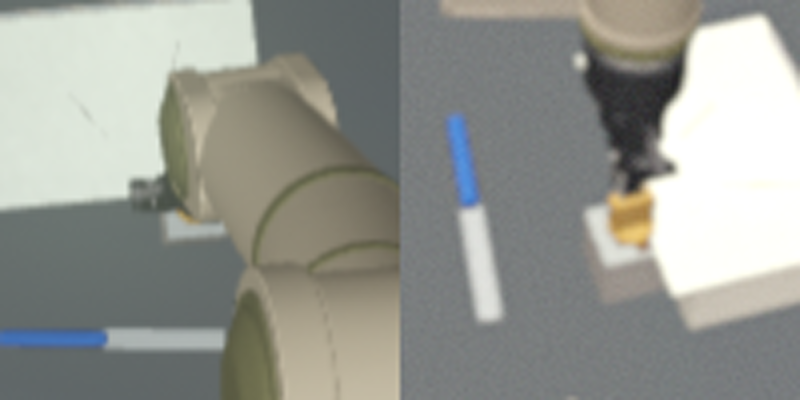

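```bash
python3 -c "
from h import *
s=snapshot('side');c=s['color']
im=cv2.resize(c[175:240,235:300],None,fx=9,fy=9,interpolation=2)
im=np.clip(255*(im/255.)**.55,0,255).astype(np.uint8)
for z,col in ((.071,(0,0,255)),(.09,(0,255,0)),(.11,(255,0,0))):
  u=(proj(s,[.525,-.027,z])-[235,175]+.5)*9; cv2.circle(im,tuple(int(v) for v in u),3,col,-1)
cv2.imwrite('pics/e.png',im)
"
```

```text
(no output)
```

View pics/e.png

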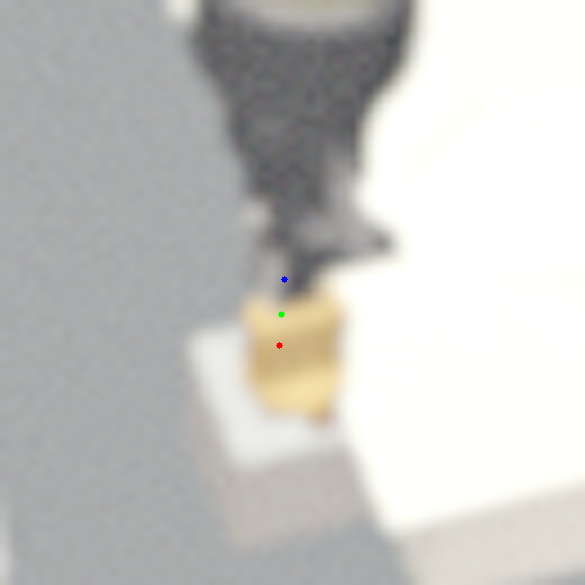

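Emit:
send_rows:
  motion: [5, 0, 0, 2, 0, 0, 0, 5, 0, 0, 0, 0, 0, 0, 5, 0, 0, 0, 0, 0, 0]

```text
t: 6.77
ee_pos: [0.5249, -0.0273, 0.0874]
orientation: [0.213, -3.134, 0.0]
contact_force: [0.4, 0.1, -0.0]
gripper_width: 0.005
gripper_force: 0.0
```

```bash
python3 d.py 526.5 -29 90 98; python3 -c "
from h import *
s=snapshot('side')
for X in ([.509,-.036,.101],[.545,-.033,.101],[.509,-.022,.101],[.545,-.022,.101],[.527,-.036,.067],[.527,-.049,.067]): print(X,(proj(s,X)-[235,175]+.5)*9)"
```

```text
turn [ 0.  -0.  -0.2] shift [-1.3 -1.9 -2.6] q [-0.   0.6 -0.1  2.2  0.1  0.4  1.6] t 6.8 F [ 0.4  0.1 -0. ] M [-0. -0.  0.] w 4.997682661361726 p [524.9 -27.3  87.4]
[0.509, -0.036, 0.101] [243.91181568 322.5347884 ]
[0.545, -0.033, 0.101] [342.45226841 300.19163866]
[0.509, -0.022, 0.101] [235.26508514 290.94872904]
[0.545, -0.022, 0.101] [335.06869845 275.62341647]
[0.527, -0.036, 0.067] [289.70690218 371.70968105]
[0.527, -0.049, 0.067] [297.99512521 401.11000516]
```

Emit:
send_rows:
  motion: [5, 0, -2, 0, 0, 0, 0, 5, 0, -2, 0, 0, 0, 0, 5, 0, 0, 0, 0, 0, 0]

```text
t: 7.07
ee_pos: [0.5257, -0.0318, 0.0876]
orientation: [-0.212, 3.134, -0.0]
contact_force: [1.1, -1.2, -0.8]
gripper_width: 0.0049
gripper_force: 0.0
```

Emit:
send_rows:
  motion: [5, 0, 0, 1, 0, 0, 0, 5, 0, 0, 1, 0, 0, 0, 5, 0, 0, 0, 0, 0, 0]

```text
t: 7.32
ee_pos: [0.5257, -0.0313, 0.0856]
orientation: [-0.213, 3.134, -0.0]
contact_force: [-0.5, -0.2, 1.0]
gripper_width: 0.0048
gripper_force: 0.6
```

Emit:
send_rows:
  motion: [5, 0, 0, 1, 0, 0, 0, 5, 0, 0, 1, 0, 0, 0, 5, 0, 0, 0, 0, 0, 0]

```text
t: 7.57
ee_pos: [0.5267, -0.0313, 0.0854]
orientation: [-0.213, 3.131, -0.001]
contact_force: [-2.8, -0.8, 25.0]
gripper_width: 0.0053
gripper_force: 12.6
```

Emit:
send_rows:
  motion: [5, 0, 0, -10, 0, 0, 0, 5, 0, 0, -15, 0, 0, 0, 5, -20, 30, 0, 0, 0, 0, 5, -30, 30, 0, 0, 0, 0, 5, 0, 0, 10, 0, 0, 0, 5, 0, 0, 10, 0, 0, 0, 5, 0, 0, 6, 0, 0, 0, 5, 0, 0, 0, 0, 0, 0, 5, 0, 0, 0, 0, 0, 0]

```text
t: 8.32
ee_pos: [0.5655, 0.0331, 0.082]
orientation: [0.211, -3.132, 0.001]
contact_force: [0.0, -0.5, -0.7]
gripper_width: 0.0051
gripper_force: 0.0
```

```bash
python3 -c "
from h import *
s=snapshot('side');c=s['color'];o=observe();P=o['ee_pos'];print(P,o['contact_force'])
im=cv2.resize(c[165:230,240:320],None,fx=9,fy=9,interpolation=2)
im=np.clip(255*(im/255.)**.7,0,255).astype(np.uint8)
for z,col in ((-.019,(0,0,255)),(0,(0,255,0)),(.02,(255,0,0))):
  u=(proj(s,P+[0,0,z])-[240,165]+.5)*9; cv2.circle(im,tuple(int(v) for v in u),3,col,-1)
cv2.imwrite('pics/f.png',im)
"
```

```text
[0.56596261 0.03324331 0.08246916] [ 0.6728741   0.61232749 -0.31024272]
```

View pics/f.png

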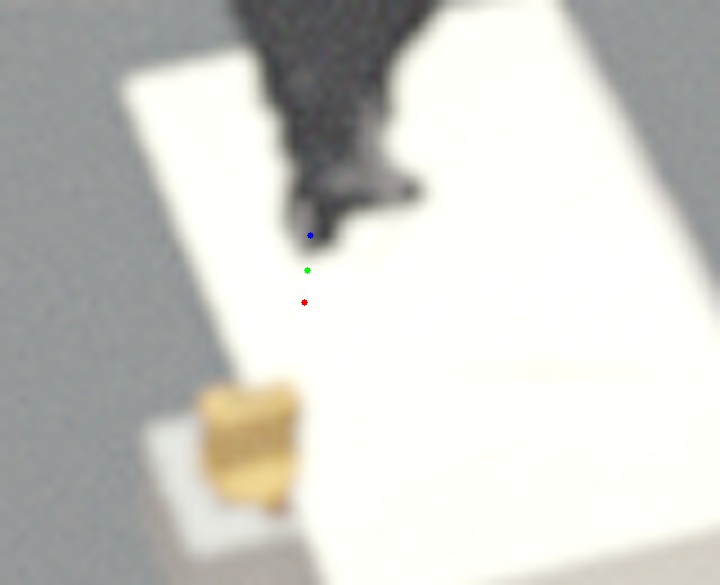

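Emit:
send_rows:
  motion: [5, 0, 0, 8, 0, 0, 0, 5, 0, 0, 8, 0, 0, 0, 5, 0, 0, 8, 0, 0, 0, 5, 0, 0, 8, 0, 0, 0, 5, 0, 0, 0, 0, 0, 0, 5, 0, 0, 0, 0, 0, 0]

```text
t: 8.87
ee_pos: [0.5661, 0.0343, 0.0498]
orientation: [0.213, -3.133, 0.0]
contact_force: [0.3, -0.7, -0.7]
gripper_width: 0.0052
gripper_force: 0.0
```

Emit:
send_rows:
  motion: [5, 0, 0, 2, 0, 0, 0, 5, 0, 0, 0, 0, 0, 0]

```text
t: 9.03
ee_pos: [0.5666, 0.0344, 0.0485]
orientation: [-0.213, 3.134, -0.0]
contact_force: [-0.5, -0.9, 0.9]
gripper_width: 0.005
gripper_force: 0.0
```

Emit:
send_rows:
  motion: [5, 0, 0, 2, 0, 0, 0, 5, 0, 0, 0, 0, 0, 0]

```text
t: 9.2
ee_pos: [0.5666, 0.0343, 0.0466]
orientation: [-0.213, 3.134, -0.0]
contact_force: [-0.3, -0.7, -0.2]
gripper_width: 0.0049
gripper_force: 0.0
```

Emit:
send_rows:
  motion: [5, 0, 0, 1, 0, 0, 0, 5, 0, 0, 1, 0, 0, 0, 5, 0, 0, 0, 0, 0, 0]

```text
t: 9.45
ee_pos: [0.5667, 0.0343, 0.0447]
orientation: [-0.213, 3.134, -0.0]
contact_force: [0.3, 1.1, 0.2]
gripper_width: 0.0048
gripper_force: 0.0
```

Emit:
send_rows:
  motion: [5, 0, 0, 1, 0, 0, 0, 5, 0, 0, 1, 0, 0, 0, 5, 0, 0, 0, 0, 0, 0]

```text
t: 9.7
ee_pos: [0.5667, 0.0344, 0.0444]
orientation: [-0.213, 3.133, -0.0]
contact_force: [-4.6, 0.6, 23.4]
gripper_width: 0.0047
gripper_force: 11.4
```

Touching the lid and the knob gives the same result: the real fingertips sit 15.7 mm above the reported TCP height, when they should be 19 mm below it. From here I'll use tip z = reported z + 15.7 mm and regrip lower.

Emit:
send_rows:
  motion: [5, 0, 0, -10, 0, 0, 0, 50, 0, 0, -40, 0, 0, 0, 50, 0, 0, -40, 0, 0, 0, 50, 12, -32, 0, 0, 0, 0, 50, 28, -32, 0, 0, 0, 0, 50, 0, 0, 0, 0, 0, 0, 50, 0, 0, 0, 0, 0, 0]

```text
t: 10.28
ee_pos: [0.5348, -0.0363, 0.1331]
orientation: [0.207, -3.134, 0.001]
contact_force: [-0.6, 0.6, 0.5]
gripper_width: 0.0501
gripper_force: 0.0
```

```bash
python3 d.py 526.5 -30 54 98
```

```text
turn [-0.  -0.  -0.5] shift [ 7.3  7.4 79.1] q [ 0.   0.5 -0.1  2.1  0.1  0.6  1.6] t 10.3 F [-0.6  0.6  0.5] M [ 0. -0. -0.] w 50.10585557984127 p [534.8 -36.3 133.1]
```

Emit:
send_rows:
  motion: [50, 7, 7, 20, 0, 0, 0, 50, 0, 0, 20, 0, 0, 0, 50, 0, 0, 20, 0, 0, 0, 50, 0, 0, 10, 0, 0, 0, 50, 0, 0, 8, 0, 0, 0, 50, 0, 0, 0, 0, 0, 0, 5, 0, 0, 0, 0, 0, 0, 5, 0, 0, 0, 0, 0, 0, 5, 0, 0, 0, 0, 0, 0, 5, 0, 0, 0, 0, 0, 0, 5, 0, 0, 0, 0, 0, 0, 5, 0, 0, 0, 0, 0, 0]
  force: 80

```text
t: 11.28
ee_pos: [0.5293, -0.0312, 0.056]
orientation: [-0.208, 3.132, -0.005]
contact_force: [0.4, -11.1, 3.1]
gripper_width: 0.013
gripper_force: 77.8
```

```bash
python3 d.py 526.5 -30 54 98
```

```text
turn [-0.2  0.1 -0.4] shift [2.6 1.6 2. ] q [-0.   0.6 -0.1  2.2  0.1  0.4  1.6] t 11.3 F [  0.4 -11.1   3.1] M [-2.9 -0.3  0. ] w 13.041328239579286 p [529.3 -31.2  56. ]
```

Emit:
send_rows:
  motion: [5, 0, -1, 0, 0, 0, -6, 5, 0, 0, 0, 0, 0, -7, 5, 0, 0, 0, 0, 0, -7, 5, 0, 0, 0, 0, 0, -6, 5, 0, 0, 0, 0, 0, 0, 5, 0, 0, 0, 0, 0, 0]
  force: 110

```text
t: 11.78
ee_pos: [0.5293, -0.0315, 0.056]
orientation: [-0.909, 3.006, -0.005]
contact_force: [0.9, -7.0, 5.2]
gripper_width: 0.0121
gripper_force: 107.5
```

Emit:
send_rows:
  motion: [5, 0, 0, -3, 0, 0, 0, 5, 0, 0, -3, 0, 0, 0, 5, 0, 0, 0, 0, 0, 0]

```text
t: 12.03
ee_pos: [0.5281, -0.0313, 0.0613]
orientation: [0.909, -3.006, 0.004]
contact_force: [0.6, -7.5, -2.8]
gripper_width: 0.0126
gripper_force: 108.9
```

```bash
python3 d.py 529 -32 56 95.4
```

```text
turn [-0.1 -0.1 28.2] shift [-0.8 -0.8  5.3] q [ 0.1  0.6 -0.2  2.2  0.3  0.4  1.9] t 12.0 F [ 0.6 -7.5 -2.8] M [-1.8  0.   0. ] w 12.56464482034845 p [528.1 -31.3  61.3]
```

Emit:
send_rows:
  motion: [5, 0, 0, -3, 0, 0, 0, 5, 0, 0, -3, 0, 0, 0, 5, 0, 0, -3, 0, 0, 0, 5, 0, 0, 0, 0, 0, 0]

```text
t: 12.37
ee_pos: [0.5281, -0.0311, 0.0702]
orientation: [0.909, -3.006, 0.003]
contact_force: [0.8, -6.0, -3.9]
gripper_width: 0.0123
gripper_force: 109.0
```

```bash
python3 d.py 528.5 -32 56 95.4
```

```text
turn [-0.1 -0.1 28.3] shift [-0.3 -1.  14.2] q [ 0.1  0.6 -0.2  2.2  0.2  0.4  1.9] t 12.4 F [ 0.8 -6.  -3.9] M [-1.7 -0.  -0. ] w 12.33531784994958 p [528.1 -31.1  70.2]
```

Emit:
send_rows:
  motion: [5, 0, 0, 0, 0, 0, 7, 5, 0, 0, 0, 0, 0, 7, 5, 0, 0, 0, 0, 0, 7, 5, 0, 0, 0, 0, 0, 7, 5, 0, 0, 0, 0, 0, 7, 5, 0, 0, 0, 0, 0, 7, 5, 0, 0, 0, 0, 0, 7, 5, 0, 0, 0, 0, 0, 7, 5, 0, 0, 0, 0, 0, 0]

```text
t: 13.12
ee_pos: [0.5292, -0.0313, 0.0705]
orientation: [0.62, 3.077, -0.003]
contact_force: [2.3, -7.9, -2.3]
gripper_width: 0.0124
gripper_force: 109.1
```

Emit:
send_rows:
  motion: [5, 0, 0, -3, 0, 0, 0, 5, 0, 0, -2, 0, 0, 0, 5, 0, 0, 0, 0, 0, 0]

```text
t: 13.37
ee_pos: [0.529, -0.0312, 0.0753]
orientation: [0.608, 3.08, -0.003]
contact_force: [1.7, -8.5, -4.9]
gripper_width: 0.0122
gripper_force: 108.4
```

```bash
python3 d.py 528.5 -32 56 95.4
```

```text
turn [ -0.1   0.1 -27.7] shift [ 0.6 -0.8 19.3] q [-0.1  0.6  0.1  2.2 -0.1  0.4  1.2] t 13.4 F [ 1.7 -8.5 -4.9] M [-2.2 -0.4  0. ] w 12.206490813118727 p [529.  -31.2  75.3]
```

Emit:
send_rows:
  motion: [5, 0, 0, -3, 0, 0, 0, 5, 0, 0, -3, 0, 0, 0, 5, 0, 0, -3, 0, 0, 0, 5, 0, 0, -1, 0, 0, 0, 5, 0, 0, 0, 0, 0, 0]

```text
t: 13.78
ee_pos: [0.5291, -0.0309, 0.0853]
orientation: [0.608, 3.08, -0.002]
contact_force: [1.8, -7.0, -6.2]
gripper_width: 0.0124
gripper_force: 108.1
```

Emit:
send_rows:
  motion: [5, 0, 0, 0, 0, 0, -7, 5, 0, 0, 0, 0, 0, -7, 5, 0, 0, 0, 0, 0, -7, 5, 0, 0, 0, 0, 0, -7, 5, 0, 0, 0, 0, 0, -7, 5, 0, 0, 0, 0, 0, -7, 5, 0, 0, 0, 0, 0, -7, 5, 0, 0, 0, 0, 0, -7, 5, 0, 0, 0, 0, 0, 0]

```text
t: 14.53
ee_pos: [0.5286, -0.0308, 0.0855]
orientation: [-0.92, 3.003, -0.003]
contact_force: [-0.6, -5.7, 1.3]
gripper_width: 0.0124
gripper_force: 109.4
```

Emit:
send_rows:
  motion: [5, 0, 0, -3, 0, 0, 0, 5, 0, 0, -3, 0, 0, 0, 5, 0, 0, 0, 0, 0, 0]

```text
t: 14.78
ee_pos: [0.5281, -0.0305, 0.0914]
orientation: [0.908, -3.007, 0.003]
contact_force: [0.1, -5.8, 0.8]
gripper_width: 0.0122
gripper_force: 109.6
```

```bash
python3 d.py 528.5 -32 56 95.4
```

```text
turn [-0.1 -0.  28.2] shift [-0.2 -1.5 35.4] q [ 0.1  0.6 -0.2  2.1  0.2  0.5  1.9] t 14.8 F [ 0.1 -5.8  0.8] M [-1.5  0.2  0. ] w 12.223030526592964 p [528.1 -30.5  91.4]
```

Emit:
send_rows:
  motion: [5, 0, 0, -4, 0, 0, 0, 5, 0, 0, -4, 0, 0, 0, 5, 0, 0, -4, 0, 0, 0, 5, 0, 0, -5, 0, 0, 0, 5, 0, 0, -10, 0, 0, 0, 5, 0, 0, -20, 0, 0, 0, 5, 0, 0, -30, 0, 0, 0, 5, 0, 0, -20, 0, 0, 0, 5, 0, 0, 0, 0, 0, 0, 5, 0, 0, 0, 0, 0, 0]

```text
t: 15.62
ee_pos: [0.529, -0.0285, 0.1892]
orientation: [-0.912, 3.003, -0.001]
contact_force: [-0.9, 0.7, -3.0]
gripper_width: 0.0123
gripper_force: 109.4
```

```bash
python3 d.py 501 -328 120 90; python3 -c "
from h import *
s=snapshot('side')
cv2.imwrite('pics/g.png',cv2.resize(s['color'][130:250,210:310],None,fx=5,fy=5,interpolation=2))"
```

```text
turn [-0.   0.2 33.8] shift [  28.  -299.5   69.2] q [ 0.1  0.4 -0.2  2.1  0.2  0.7  1.9] t 15.6 F [-0.9  0.7 -3. ] M [ 0. -0. -0.] w 12.254874084277938 p [529.  -28.5 189.2]
```

View pics/g.png

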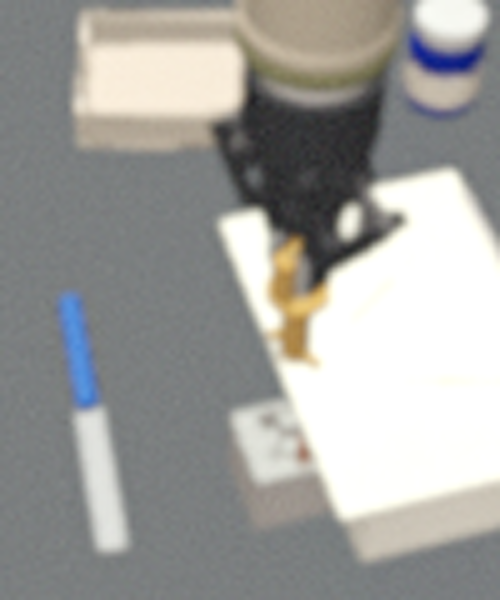

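The core is out: it hangs at crop (292,310) and the socket mouth is empty. Next, the tray.

Emit:
send_rows:
  motion: [5, 0, 0, 0, 0, 0, 7, 5, 0, 0, 0, 0, 0, 7, 5, 0, 0, 0, 0, 0, 7, 5, 0, 0, 0, 0, 0, 7, 5, 0, 0, 0, 0, 0, 6, 5, 3, -30, 0, 0, 0, 0, 5, 3, -30, 0, 0, 0, 0, 5, 3, -30, 0, 0, 0, 0, 5, 3, -30, 0, 0, 0, 0, 5, 3, -30, 0, 0, 0, 0, 5, 3, -30, 0, 0, 0, 0, 5, 3, -30, 0, 0, 0, 0]

```text
t: 16.67
ee_pos: [0.5054, -0.2396, 0.1861]
orientation: [-0.005, -3.139, -0.001]
contact_force: [0.3, -0.6, -2.0]
gripper_width: 0.0121
gripper_force: 108.9
```

Emit:
send_rows:
  motion: [5, 3, -30, 0, 0, 0, 0, 5, 2, -30, 0, 0, 0, 0, 5, 2, -30, 0, 0, 0, 0, 5, 0, 0, 20, 0, 0, 0, 5, 0, 0, 30, 0, 0, 0, 5, 0, 0, 30, 0, 0, 0, 5, 0, 0, 20, 0, 0, 0, 5, 0, 0, 15, 0, 0, 0, 5, 0, 0, 8, 0, 0, 0, 5, 0, 0, 4, 0, 0, 0, 5, 0, 0, 0, 0, 0, 0, 5, 0, 0, 0, 0, 0, 0]

```text
t: 17.67
ee_pos: [0.4994, -0.3286, 0.0608]
orientation: [0.006, 3.141, -0.0]
contact_force: [0.7, -0.2, -2.5]
gripper_width: 0.0123
gripper_force: 109.1
```

```bash
python3 d.py 501 -328 55 90
```

```text
turn [-0.   0.  -0.2] shift [-1.6  0.6  5.8] q [ 0.5  0.7 -0.1  2.   0.1  0.5  2. ] t 17.7 F [ 0.7 -0.2 -2.5] M [-0.  0.  0.] w 12.299491204782576 p [ 499.4 -328.6   60.8]
```

Emit:
send_rows:
  motion: [5, 0, 0, 2, 0, 0, 0, 5, 0, 0, 2, 0, 0, 0, 5, 0, 0, 0, 0, 0, 0]

```text
t: 17.92
ee_pos: [0.4993, -0.3288, 0.057]
orientation: [0.006, 3.141, -0.001]
contact_force: [0.1, -0.4, -2.5]
gripper_width: 0.0121
gripper_force: 109.1
```

Emit:
send_rows:
  motion: [5, 0, 0, 1, 0, 0, 0, 5, 0, 0, 1, 0, 0, 0, 5, 0, 0, 0, 0, 0, 0]

```text
t: 18.17
ee_pos: [0.4991, -0.3287, 0.0546]
orientation: [0.006, 3.142, -0.0]
contact_force: [0.5, -1.2, -2.8]
gripper_width: 0.0125
gripper_force: 109.1
```

Emit:
send_rows:
  motion: [5, 0, 0, 1, 0, 0, 0, 5, 0, 0, 1, 0, 0, 0, 5, 0, 0, 0, 0, 0, 0]

```text
t: 18.42
ee_pos: [0.4994, -0.3289, 0.0539]
orientation: [0.006, 3.141, -0.001]
contact_force: [-3.0, 1.4, 12.6]
gripper_width: 0.0126
gripper_force: 111.3
```

Emit:
send_rows:
  motion: [50, 0, 0, 0, 0, 0, 0, 50, 0, 0, 0, 0, 0, 0, 50, 0, 0, 0, 0, 0, 0, 50, 0, 0, -10, 0, 0, 0, 50, 0, 0, -30, 0, 0, 0, 50, 0, 0, -40, 0, 0, 7, 50, 0, 0, -40, 0, 0, 7, 50, 0, 0, -10, 0, 0, 7, 50, 0, 0, 0, 0, 0, 7, 50, 0, 0, 0, 0, 0, 7, 50, 0, 0, 0, 0, 0, 7, 50, 0, 0, 0, 0, 0, 7]

```text
t: 19.42
ee_pos: [0.4992, -0.3285, 0.1835]
orientation: [1.316, 2.852, 0.001]
contact_force: [-0.7, 0.2, 0.4]
gripper_width: 0.05
gripper_force: 0.0
```

Emit:
send_rows:
  motion: [50, 0, 0, 0, 0, 0, 7, 50, 0, 0, 0, 0, 0, 7, 50, 0, 0, 0, 0, 0, 7, 50, 0, 0, 0, 0, 0, 7, 50, 0, 0, 0, 0, 0, 7, 50, 0, 0, 0, 0, 0, 6, 50, 30, -4, 0, 0, 0, 0, 50, 30, -4, 0, 0, 0, 0, 50, 30, -4, 0, 0, 0, 0, 50, 30, -4, 0, 0, 0, 0, 50, 30, -4, 0, 0, 0, 0, 50, 30, -4, 0, 0, 0, 0]

```text
t: 20.42
ee_pos: [0.4755, -0.147, 0.1831]
orientation: [-2.226, -2.217, -0.001]
contact_force: [0.2, -0.1, 0.7]
gripper_width: 0.0501
gripper_force: 0.0
```

Emit:
send_rows:
  motion: [50, 30, -4, 0, 0, 0, 0, 50, 30, -4, 0, 0, 0, 0, 50, 30, -4, 0, 0, 0, 0, 50, 30, -4, 0, 0, 0, 0, 50, 30, -4, 0, 0, 0, 0, 50, 30, -4, 0, 0, 0, 0, 50, 30, -4, 0, 0, 0, 0, 50, 30, -4, 0, 0, 0, 0, 50, 0, 0, 0, 0, 0, 0]

```text
t: 21.17
ee_pos: [0.444, 0.0974, 0.1828]
orientation: [-2.216, -2.224, -0.002]
contact_force: [-0.2, 0.2, 0.0]
gripper_width: 0.05
gripper_force: 0.0
```

```bash
cat > sp.py <<'E'
from h import *
np.set_printoptions(precision=4,suppress=True)
t,s=snapshot("top"),snapshot("side")
for p,ks in ((t,"top"),(s,"side")):
    hsv=cv2.cvtColor(p["color"],cv2.COLOR_BGR2HSV)
    m=((hsv[...,0]>95)&(hsv[...,0]<125)&(hsv[...,1]>120)&(hsv[...,2]>90)).astype(np.uint8)
    for c in cv2.findContours(m,0,1)[0]:
        if cv2.contourArea(c)<15: continue
        q=c[:,0,:].astype(float); P=np.array([at_z(p,u,.012)[:2] for u in q])
        r=cv2.minAreaRect(P.astype(np.float32)*1000); B=cv2.boxPoints(r)
        print(ks,"handle c",P.min(0),P.max(0),"rect",np.round(r[0],1),np.round(r[1],1),round(r[2],1))
    for r in regions_of("core",p)[:2]: print(ks,"core",r["extent"],round(r["confidence"],2))
    for r in mark_of("spatula_tip",p)[:3]: print(ks,"tip",at_z(p,r["xy"],.0055),round(r["confidence"],2))
E
python3 sp.py; python3 d.py 412 100 100 0
```

```text
top handle c [0.1719 0.3145] [0.2237 0.4332] rect [196.8 373.5] [ 17.5 126.6] 19.2
top handle c [0.3173 0.6677] [0.3821 0.8017] rect [349.4 734.6] [ 46.2 131.5] 11.3
top core [368.0, 169.8, 384.0, 181.9] 0.43
top core [354.2, 159.1, 394.3, 201.8] 0.4
top tip [0.2687 0.1734 0.0055] 0.63
top tip [ 0.3984 -0.0625  0.0055] 0.6
top tip [ 0.1604 -0.4213  0.0055] 0.5
side handle c [0.4034 0.0509] [0.4171 0.1476] rect [410.2  99.3] [96.6 13.1] 89.2
side handle c [0.172  0.3168] [0.2229 0.4392] rect [198.  378.3] [ 19.6 129.4] 19.8
side handle c [0.7288 0.3294] [0.7798 0.367 ] rect [750.  344.2] [27.1 54.7] 65.2
side handle c [0.325  0.7633] [0.3801 0.8822] rect [352.4 822.7] [ 39.6 117.7] 10.8
side core [275.4, 297.4, 291.7, 318.2] 0.7
side core [252.0, 167.0, 330.5, 233.8] 0.26
side tip [ 0.1666 -0.4119  0.0055] 0.93
side tip [ 0.4014 -0.0692  0.0055] 0.78
side tip [0.2585 0.1629 0.0055] 0.6
turn [ 0.   0.  -0.3] shift [  9.6 -32.9  82.8] q [-0.7  0.3  0.4  2.2 -0.3  0.6 -0. ] t 21.5 F [0.1 0.1 0.6] M [-0.  0.  0.] w 49.94093751500635 p [444.9  90.4 182.8]
```

Emit:
send_rows:
  motion: [40, -10, -8, 30, 0, 0, 0, 40, -10, -9, 30, 0, 0, 0, 40, 0, -9, 30, 0, 0, 0, 40, 0, -9, 30, 0, 0, 0, 40, 0, 0, 0, 0, 0, 0, 40, 0, 0, 0, 0, 0, 0, 40, 0, 0, 0, 0, 0, 0]

```text
t: 22.05
ee_pos: [0.4108, 0.071, 0.0635]
orientation: [2.227, 2.215, 0.001]
contact_force: [0.7, 0.3, -0.1]
gripper_width: 0.04
gripper_force: 0.0
```

```bash
python3 d.py 410 70 -11 0; python3 sp.py | grep "side.*handle c \[0.4"
```

```text
turn [ 0.1 -0.  -0.3] shift [-1.  -0.8 74.5] q [-0.4  0.5  0.2  2.4 -0.5  0.2  0.2] t 22.1 F [ 0.7  0.3 -0.1] M [-0.1 -0.1 -0. ] w 40.04731211123696 p [410.8  71.   63.5]
side handle c [0.4034 0.0509] [0.4171 0.1476] rect [410.2  99.3] [13.7 96.7] 0.0
```

Emit:
send_rows:
  motion: [40, 0, 0, 20, 0, 0, 0, 40, 0, 0, 20, 0, 0, 0, 40, 0, 0, 15, 0, 0, 0, 40, 0, 0, 10, 0, 0, 0, 40, 0, 0, 6, 0, 0, 0, 40, 0, 0, 3, 0, 0, 0, 40, 0, 0, 0, 0, 0, 0, 40, 0, 0, 0, 0, 0, 0]

```text
t: 23.02
ee_pos: [0.4127, 0.0749, 0.013]
orientation: [-2.222, -2.206, 0.004]
contact_force: [0.2, -0.4, 1.0]
gripper_width: 0.0401
gripper_force: 0.0
```

```bash
python3 d.py 410 70 -11 0
```

```text
turn [-0.5 -0.3 -0.4] shift [-4.9 -2.7 24. ] q [-0.4  0.7  0.1  2.4 -1.1  0.1  0.7] t 23.0 F [ 0.2 -0.4  1. ] M [ 0.  0. -0.] w 40.067403255945436 p [412.7  74.9  13. ]
```

Emit:
send_rows:
  motion: [40, 0, 0, -20, 0, 0, 0, 40, 0, 0, -20, 0, 0, 0, 40, 20, -1, 0, 0.5, 0.3, 0, 40, 20, -1, 0, 0, 0, 0, 40, 17, -1, 0, 0, 0, 0, 40, 0, 0, 0, 0, 0, 0, 40, 0, 0, 0, 0, 0, 0]

```text
t: 23.6
ee_pos: [0.4098, 0.1324, 0.0536]
orientation: [-2.209, -2.204, 0.008]
contact_force: [-0.2, -0.9, 0.1]
gripper_width: 0.0396
gripper_force: 0.0
```

```bash
python3 d.py 410 133 -11 0
```

```text
turn [-1.  -0.6 -0.1] shift [ 0.6  0.2 64.6] q [-0.7  0.6  0.4  2.4 -0.9  0.3  0.6] t 23.6 F [-0.2 -0.9  0.1] M [-0.1 -0.1  0. ] w 39.645490640466264 p [409.8 132.4  53.6]
```

Emit:
send_rows:
  motion: [40, 0, 0, 10, -1, -0.6, 0, 40, 0, 0, 15, 0, 0, 0, 40, 0, 0, 15, 0, 0, 0, 40, 0, 0, 12, 0, 0, 0, 40, 0, 0, 6, 0, 0, 0, 40, 0, 0, 4, 0, 0, 0, 40, 0, 0, 0, 0, 0, 0, 40, 0, 0, 0, 0, 0, 0]

```text
t: 24.27
ee_pos: [0.4144, 0.1325, -0.0022]
orientation: [-2.221, -2.215, 0.017]
contact_force: [-0.6, -0.3, -0.2]
gripper_width: 0.0394
gripper_force: 0.0
```

```bash
python3 d.py 410 133 -11 0
```

```text
turn [-0.7  0.2 -0.2] shift [ 0.5 -4.4  8.8] q [-0.5  0.7  0.1  2.4 -1.1  0.1  0.6] t 24.3 F [-0.6 -0.3 -0.2] M [ 0. -0. -0.] w 39.399581197383924 p [414.4 132.5  -2.2]
```

Emit:
send_rows:
  motion: [5, 0, 0, 0, 0, 0, 0, 5, 0, 0, 0, 0, 0, 0, 5, 0, 0, 0, 0, 0, 0, 5, 0, 0, 0, 0, 0, 0, 5, 0, 0, 0, 0, 0, 0, 5, 0, 0, 0, 0, 0, 0]
  force: 40

```text
t: 24.77
ee_pos: [0.4141, 0.133, -0.0019]
orientation: [-2.218, -2.217, 0.017]
contact_force: [-1.2, 0.5, 5.9]
gripper_width: 0.0123
gripper_force: 38.6
```

Emit:
send_rows:
  motion: [5, 0, 5, 0, 0, 0, 0, 5, 0, 8, 0, 0, 0, 0, 5, 0, 8, 0, 0, 0, 0, 5, 0, 8, 0, 0, 0, 0, 5, 0, 8, 0, 0, 0, 0, 5, 0, 8, 0, 0, 0, 0, 5, 0, 0, 0, 0, 0, 0, 5, 0, 0, 0, 0, 0, 0]

```text
t: 25.43
ee_pos: [0.4588, 0.133, -0.002]
orientation: [-2.218, -2.216, 0.017]
contact_force: [-2.2, -0.6, 16.4]
gripper_width: 0.0118
gripper_force: 39.9
```

```bash
python3 d.py 455 133 -11 0; python3 sp.py | grep -v core
```

```text
turn [-0.7  0.2 -0.1] shift [ 0.  -3.8  9. ] q [-0.6  0.7  0.3  2.3 -1.   0.2  0.6] t 25.4 F [-2.2 -0.6 16.4] M [-0.1  0.6 -0.1] w 11.83673392735411 p [458.8 133.   -2. ]
top handle c [0.1719 0.3145] [0.2201 0.4332] rect [196.7 373.5] [ 16.3 126.5] 18.5
top handle c [0.3173 0.6677] [0.3821 0.8017] rect [349.3 734.9] [ 46.2 130.9] 11.3
top handle c [0.4493 0.0511] [0.4606 0.081 ] rect [455.   66.1] [29.9 11.3] 89.9
top tip [ 0.439  -0.0721  0.0055] 0.72
top tip [ 0.1592 -0.4255  0.0055] 0.66
side handle c [0.4506 0.051 ] [0.4668 0.1475] rect [458.3  99.3] [96.6 13.7] 87.6
side handle c [0.172  0.3168] [0.2227 0.4392] rect [198.5 378.5] [ 19.4 129.4] 19.1
side handle c [0.7272 0.3294] [0.7798 0.367 ] rect [750.  344.2] [27.1 54.7] 65.2
side handle c [0.325  0.7633] [0.3793 0.883 ] rect [351.5 823. ] [ 38.  119.8] 10.8
side handle c [-0.297   1.4842] [-0.1298  1.8873] rect [-205.7 1689.9] [ 86.8 426.1] 13.3
side tip [ 0.4527 -0.0645  0.0055] 0.73
side tip [ 0.1582 -0.4115  0.0055] 0.71
side tip [0.2681 0.1811 0.0055] 0.69
```

Emit:
send_rows:
  motion: [40, 0, 0, 0, 0, 0, 0, 40, 0, 0, 0, 0, 0, 0, 40, 0, 0, -15, 0, 0, 0, 40, 0, 0, -15, -0.7, 0.2, 0, 40, -20, -1, 0, 0, 0, 0, 40, -20, 0, 0, 0, 0, 0, 40, -20, 0, 0, 0, 0, 0, 40, 0, 0, 0, 0, 0, 0, 40, 0, 0, 0, 0, 0, 0]

```text
t: 26.48
ee_pos: [0.4584, 0.0722, 0.0271]
orientation: [2.225, 2.218, -0.0]
contact_force: [-0.1, -0.4, 0.3]
gripper_width: 0.0399
gripper_force: 0.0
```

```bash
python3 d.py 457 73 -11 0
```

```text
turn [-0.   0.  -0.2] shift [ 0.8 -1.4 38.1] q [-0.5  0.7  0.3  2.4 -0.9  0.2  0.7] t 26.5 F [-0.1 -0.4  0.3] M [ 0. -0. -0.] w 39.874652596093874 p [458.4  72.2  27.1]
```

Emit:
send_rows:
  motion: [40, 0, -1, 10, 0, 0, 0, 40, 0, 0, 12, 0, 0, 0, 40, 0, 0, 10, 0, 0, 0, 40, 0, 0, 6, 0, 0, 0, 40, 0, 0, 0, 0, 0, 0, 40, 0, 0, 0, 0, 0, 0]

```text
t: 26.98
ee_pos: [0.4571, 0.0737, -0.0113]
orientation: [-2.221, -2.221, 0.001]
contact_force: [0.0, -0.1, -0.2]
gripper_width: 0.0403
gripper_force: 0.0
```

```bash
python3 d.py 457 73 -11 0
```

```text
turn [-0.1 -0.  -0. ] shift [-0.7 -0.1 -0.3] q [-0.4  0.7  0.2  2.4 -1.   0.1  0.7] t 27.0 F [ 0.  -0.1 -0.2] M [-0.  0.  0.] w 40.278134316173976 p [457.1  73.7 -11.3]
```

Emit:
send_rows:
  motion: [5, 0, 0, 0, 0, 0, 0, 5, 0, 0, 0, 0, 0, 0, 5, 0, 0, 0, 0, 0, 0, 5, 0, 0, 0, 0, 0, 0, 5, 0, 0, 0, 0, 0, 0, 5, 0, 0, 0, 0, 0, 0, 5, 0, 0, -10, 0, 0, 0, 5, 0, 0, -25, 0, 0, 0, 5, 0, 0, -30, 0, 0, 0, 5, 0, 0, -30, 0, 0, 0, 5, 0, 0, -20, 0, 0, 0, 5, 0, 0, 0, 0, 0, 0]
  force: 115

```text
t: 27.98
ee_pos: [0.4585, 0.0737, 0.1072]
orientation: [2.22, 2.22, 0.006]
contact_force: [0.4, 0.7, -1.6]
gripper_width: 0.0106
gripper_force: 112.9
```

Emit:
send_rows:
  motion: [5, 0, 0, 0, 0, 0, -7, 5, 0, 0, 0, 0, 0, -7, 5, 0, 0, 0, 0, 0, -7, 5, 0, 0, 0, 0, 0, -7, 5, 0, 0, 0, 0, 0, -6, 5, 0, 0, 0, 0, 0, -6, 5, 0, 0, 0, 0, 0, -6, 5, 0, 0, 0, 0, 0, -6, 5, 0, 0, 0, 0, 0, 0, 5, 0, 0, 0, 0, 0, 0]

```text
t: 28.82
ee_pos: [0.4571, 0.0731, 0.1038]
orientation: [-1.029, -2.968, -0.0]
contact_force: [0.3, -0.0, -0.3]
gripper_width: 0.0104
gripper_force: 112.9
```

```bash
python3 d.py 407 194 60 52; python3 -c "
from h import *
s=snapshot('side')
cv2.imwrite('pics/i.png',cv2.resize(s['color'][110:260,180:330],None,fx=4,fy=4,interpolation=2))
print([(round(m['confidence'],2),m['xy'],at_z(s,m['xy'],observe()['ee_pos'][2]+.0168)) for m in mark_of('spatula_tip',s)[:4]])
"
```

```text
turn [-0.  -0.  -0.2] shift [113.9  64.4  43.8] q [-0.5  0.5  0.3  2.3 -0.5  0.4  1.1] t 28.8 F [ 0.3 -0.  -0.3] M [ 0. -0. -0.] w 10.38870295540075 p [457.1  73.1 103.8]
[(0.84, [184.0, 190.6], array([0.27868825, 0.07303654, 0.12058364])), (0.8, [159.5, 372.6], array([ 0.18682244, -0.44194453,  0.12058364])), (0.71, [275.5, 197.1], array([ 0.55956232, -0.00757258,  0.12058364])), (0.34, [279.8, 313.5], array([ 0.48075201, -0.3673768 ,  0.12058364]))]
```

View pics/i.png

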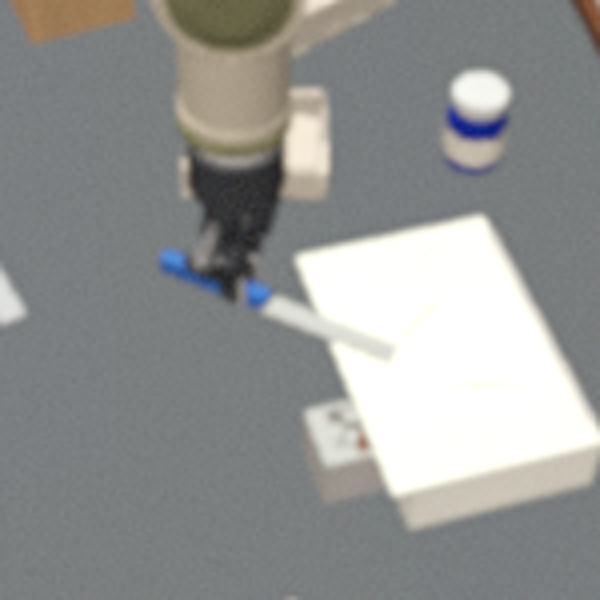

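The spatula is held level with its tip at crop (393,350), matching the prediction. I'll go to the start point for the slot entry.

Emit:
send_rows:
  motion: [5, 19, 11, 0, 0, 0, 0, 5, 19, 11, 0, 0, 0, 0, 5, 19, 11, 0, 0, 0, 0, 5, 19, 11, 0, 0, 0, 0, 5, 19, 10, 0, 0, 0, 0, 5, 19, 10, 0, 0, 0, 0, 5, 0, 0, 0, 0, 0, 0, 5, 0, 0, 0, 0, 0, 0, 5, 0, 0, 20, 0, 0, 0, 5, 0, 0, 20, 0, 0, 0, 5, 0, 0, 15, 0, 0, 0, 5, 0, 0, 0, 0, 0, 0]

```text
t: 29.92
ee_pos: [0.4067, 0.1922, 0.047]
orientation: [-1.028, -2.967, 0.005]
contact_force: [-0.2, -0.3, -1.1]
gripper_width: 0.0108
gripper_force: 112.9
```

```bash
python3 d.py 407 194 33 52
```

```text
turn [-0.2 -0.  -0.2] shift [ 0.9  1.6 14. ] q [-0.7  0.6  0.2  2.4 -0.6  0.2  0.9] t 29.9 F [-0.2 -0.3 -1.1] M [ 0. -0.  0.] w 10.76420310380985 p [406.7 192.2  47. ]
```

Emit:
send_rows:
  motion: [5, 0, 1, 10, 0, 0, 0, 5, 0, 0, 4, -0.2, 0, 0, 5, 0, 0, 0, 0, 0, 0]

```text
t: 30.17
ee_pos: [0.4078, 0.1937, 0.0348]
orientation: [1.026, 2.968, 0.004]
contact_force: [-0.5, 0.6, -0.2]
gripper_width: 0.0106
gripper_force: 112.9
```

```bash
python3 d.py 407 194 33 52; python3 -c "
from h import *
t,s=snapshot('top'),snapshot('side')
np.set_printoptions(precision=4,suppress=True)
for p in (t,s): print([(round(m['confidence'],2),m['xy'],at_z(p,m['xy'],.05)) for m in mark_of('spatula_tip',p)[:4]])
print(proj(s,[.5127,.111,.05]))
im=s['color'][150:250,200:320].copy()
cv2.imwrite('pics/j.png',cv2.resize(im,None,fx=6,fy=6,interpolation=2))
"
```

```text
turn [ 0.2  0.  -0.2] shift [ 0.9 -0.2  1.8] q [-0.7  0.6  0.2  2.4 -0.6  0.2  1. ] t 30.2 F [-0.5  0.6 -0.2] M [-0.  0. -0.] w 10.607989246812263 p [407.8 193.7  34.8]
[(0.72, [400.9, 269.4], array([ 0.1654, -0.4049,  0.05  ])), (0.51, [259.9, 170.7], array([0.5281, 0.1077, 0.05  ])), (0.39, [278.0, 148.7], array([0.61  , 0.0407, 0.05  ]))]
[(0.77, [184.2, 192.0], array([0.2741, 0.1273, 0.05  ])), (0.75, [159.1, 373.1], array([ 0.1736, -0.4244,  0.05  ])), (0.59, [261.9, 189.8], array([0.5392, 0.0869, 0.05  ])), (0.57, [250.6, 184.8], array([0.5051, 0.1167, 0.05  ]))]
[253.0348 185.7043]
```

View pics/j.png

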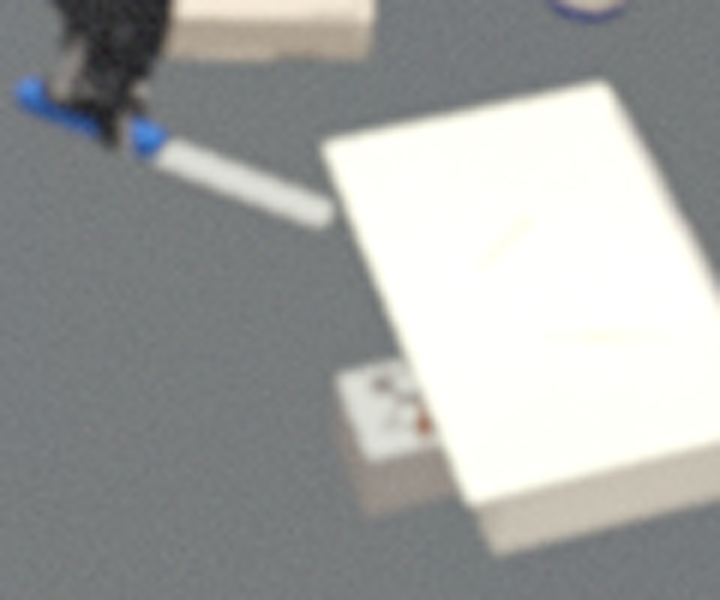

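Emit:
send_rows:
  motion: [5, -7, 0, 1.5, 0, 0, 0, 5, -7, 0, 0, 0, 0, 0, 5, -7, 0, 0, 0, 0, 0, 5, 0, 0, 0, 0, 0, 0]

```text
t: 30.7
ee_pos: [0.426, 0.1804, 0.0336]
orientation: [1.026, 2.966, 0.005]
contact_force: [-0.0, -0.3, -0.6]
gripper_width: 0.0106
gripper_force: 112.9
```

Emit:
send_rows:
  motion: [5, -7, 0, 0, 0, 0, 0, 5, -7, 0, 0, 0, 0, 0, 5, 0, 0, 0, 0, 0, 0]

```text
t: 30.95
ee_pos: [0.4367, 0.1719, 0.0335]
orientation: [1.026, 2.967, 0.005]
contact_force: [-0.0, -0.2, -0.6]
gripper_width: 0.0105
gripper_force: 112.9
```

Emit:
send_rows:
  motion: [5, -7, 0, 0, 0, 0, 0, 5, -7, 0, 0, 0, 0, 0, 5, -7, 0, 0, 0, 0, 0, 5, 0, 0, 0, 0, 0, 0]

```text
t: 31.28
ee_pos: [0.4533, 0.1589, 0.0335]
orientation: [1.025, 2.967, 0.005]
contact_force: [0.6, 0.5, -0.8]
gripper_width: 0.0108
gripper_force: 112.9
```

```bash
python3 d.py 452 159 33 52
```

```text
turn [ 0.2  0.1 -0.1] shift [ 1.1 -0.8  0.5] q [-0.6  0.6  0.2  2.3 -0.6  0.2  1. ] t 31.3 F [ 0.6  0.5 -0.8] M [0. 0. 0.] w 10.845019709743466 p [453.3 158.9  33.5]
```

Emit:
send_rows:
  motion: [5, 0, 0, -3, 0, 0, 0, 5, 0, 0, -3, 0, 0, 0, 5, -0.2, 0.2, -7.5, 0, 0, 0, 5, -0.3, 0.3, -7.5, 0, 0, 0, 5, -0.8, 0.7, -7.4, 0, 0, 0, 5, -0.8, 0.8, -7.4, 0, 0, 0, 5, 0, 0, 0, 0, 0, 0]

```text
t: 31.87
ee_pos: [0.4546, 0.1606, 0.0707]
orientation: [1.023, 2.969, 0.006]
contact_force: [-1.7, 0.0, -2.0]
gripper_width: 0.0106
gripper_force: 112.9
```

```bash
python3 d.py 452 159 33 52;  python3 -c "
from h import *
t,s=snapshot('top'),snapshot('side')
for p in (t,s): print([(round(m['confidence'],2),np.round(m['xy'])) for m in mark_of('lid_edge',p)[:2]])
cv2.imwrite('pics/l.png',cv2.resize(s['color'][140:250,200:330],None,fx=5,fy=5,interpolation=2))
"
```

```text
turn [ 0.2  0.  -0. ] shift [ 1.1 -2.9 37.7] q [-0.7  0.6  0.3  2.3 -0.5  0.3  1. ] t 31.9 F [-1.7  0.  -2. ] M [ 0.   0.5 -0.1] w 10.597364573042649 p [454.6 160.6  70.7]
[(0.6, array([267., 170.]))]
[(0.88, array([262., 181.])), (0.72, array([267., 215.]))]
```

View pics/l.png

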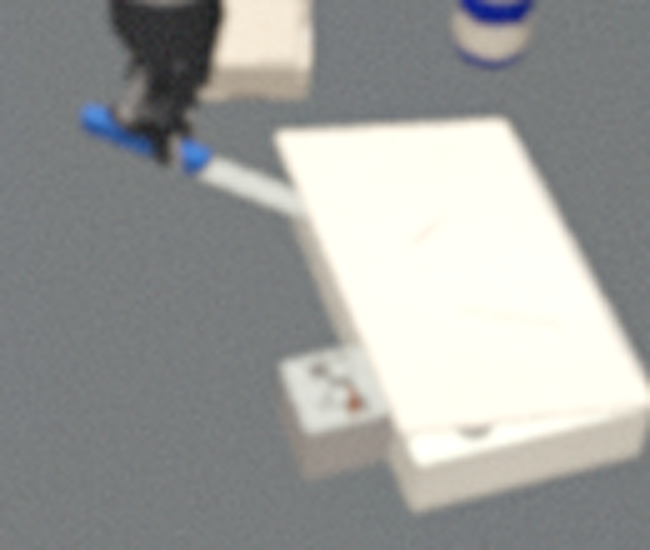

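The lid is lifting and the gap shows at crop (480,430), with the blade beneath it. I'll continue along the arc.

Emit:
send_rows:
  motion: [5, -1.3, 1.3, -7.2, 0, 0, 0, 5, -1.3, 1.3, -7.2, 0, 0, 0, 5, -1.9, 1.7, -7, 0, 0, 0, 5, -1.9, 1.7, -7, 0, 0, 0, 5, -2.4, 2.2, -6.7, 0, 0, 0, 5, -2.4, 2.2, -6.7, 0, 0, 0, 5, -2.8, 2.7, -6.4, 0, 0, 0, 5, -2.8, 2.7, -6.4, 0, 0, 0, 5, -3.3, 3.1, -6, 0, 0, 0, 5, -3.3, 3.1, -6, 0, 0, 0, 5, -3.7, 3.5, -5.5, 0, 0, 0, 5, -3.7, 3.5, -5.5, 0, 0, 0]

```text
t: 33.07
ee_pos: [0.4972, 0.1639, 0.1475]
orientation: [1.024, 2.969, 0.005]
contact_force: [-2.2, 0.4, -3.6]
gripper_width: 0.0108
gripper_force: 112.9
```

```bash
cat > lid.py <<'E'
from h import *
np.set_printoptions(precision=3,suppress=True)
t,s=snapshot('top'),snapshot('side'); print(observe()['ee_pos'],observe()['contact_force'])
c,sn=np.cos(.0934),np.sin(.0934); H=np.array([.7111,.0437,.058])+.06*np.array([-sn,c,0])
def E(th): return H+.178*np.array([-c*np.cos(th),-sn*np.cos(th),np.sin(th)])
for p in (t,s):
    for m in mark_of('lid_edge',p)[:2]:
        th=np.linspace(0,1.9,191); d=[np.linalg.norm(proj(p,E(a))-m['xy']) for a in th]; i=int(np.argmin(d))
        print(round(m['confidence'],2),np.round(m['xy']),"theta",th[i],"err px",round(d[i],1))
E
python3 lid.py
```

```text
[0.498 0.164 0.148] [-1.373 -0.425 -1.492]
0.76 [266. 149.] theta 0.79 err px 0.9
0.68 [373. 176.] theta 0.1 err px 107.4
0.94 [281. 157.] theta 0.9 err px 0.7
0.71 [266. 216.] theta 0.0 err px 27.9
```

Emit:
send_rows:
  motion: [5, -4.1, 3.9, -5, 0, 0, 0, 5, -4.1, 3.9, -5, 0, 0, 0, 5, -4.4, 4.2, -4.4, 0, 0, 0, 5, -4.4, 4.2, -4.4, 0, 0, 0, 5, -4.7, 4.5, -3.8, 0, 0, 0, 5, -4.7, 4.5, -3.8, 0, 0, 0, 5, -5, 4.7, -3, 0, 0, 0, 5, -5, 4.7, -3, 0, 0, 0, 5, -5.2, 4.9, -2.4, 0, 0, 0, 5, -5.2, 4.9, -2.4, 0, 0, 0, 5, -5.3, 5, -1.7, 0, 0, 0, 5, -5.3, 5, -1.7, 0, 0, 0]

```text
t: 34.27
ee_pos: [0.576, 0.1714, 0.1878]
orientation: [1.023, 2.969, 0.005]
contact_force: [-1.7, 0.2, -1.9]
gripper_width: 0.0109
gripper_force: 113.2
```

```bash
python3 lid.py
```

```text
[0.577 0.171 0.188] [ 0.4   -0.177  0.192]
0.71 [262. 116.] theta 1.44 err px 0.3
0.89 [314. 142.] theta 1.55 err px 1.0
```

Emit:
send_rows:
  motion: [5, -4, 3.8, 0, 0, 0, 0, 5, -4, 3.8, 0, 0, 0, 0, 5, -4, 3.8, 0, 0, 0, 0, 5, -4, 3.8, 0, 0, 0, 0, 5, 0, 0, 0, 0, 0, 0]

```text
t: 34.88
ee_pos: [0.5986, 0.1734, 0.1878]
orientation: [1.023, 2.968, 0.005]
contact_force: [0.1, 0.3, -0.9]
gripper_width: 0.0108
gripper_force: 113.3
```

```bash
python3 lid.py
```

```text
[0.598 0.173 0.188] [ 0.171 -0.386 -0.794]
0.68 [258. 106.] theta 1.62 err px 2.8
0.18 [370. 178.] theta 0.07 err px 105.0
0.84 [319. 143.] theta 1.6500000000000001 err px 3.3
0.44 [281. 143.] theta 1.04 err px 10.4
```

The lid is at about 1.6 rad. I'll withdraw and lay the spatula on the slate in front.

Emit:
send_rows:
  motion: [5, 10, -16, 0, 0, 0, 0, 5, 10, -16, 0, 0, 0, 0, 5, 10, -16, 0, 0, 0, 0, 5, 10, -16, 0, 0, 0, 0, 5, 10, -16, 0, 0, 0, 0, 5, 10, -17, 0, 0, 0, 0, 5, 10, -17, 0, 0, 0, 0, 5, 10, -17, 0, 0, 0, 0, 5, 0, 0, 0, 0, 0, 6.5, 5, 0, 0, 0, 0, 0, 6.5, 5, 0, 0, 0, 0, 0, 6.5, 5, 0, 0, 0, 0, 0, 6.5]

```text
t: 36.08
ee_pos: [0.4535, 0.1195, 0.1877]
orientation: [1.673, 2.658, 0.006]
contact_force: [0.0, 0.5, 0.1]
gripper_width: 0.011
gripper_force: 113.3
```

Emit:
send_rows:
  motion: [5, 0, 0, 0, 0, 0, 6.5, 5, 0, 0, 0, 0, 0, 6.5, 5, 0, 0, 0, 0, 0, 6.5, 5, 0, 0, 0, 0, 0, 6.5, 5, 0, 0, 30, 0, 0, 0, 5, 0, 0, 30, 0, 0, 0, 5, 0, 0, 30, 0, 0, 0, 5, 0, 0, 30, 0, 0, 0, 5, 0, 0, 0, 0, 0, 0, 5, 0, 0, 0, 0, 0, 0]

```text
t: 36.92
ee_pos: [0.4532, 0.119, 0.067]
orientation: [-2.223, -2.218, -0.001]
contact_force: [0.5, 0.4, -0.7]
gripper_width: 0.0107
gripper_force: 113.3
```

```bash
python3 lid.py; python3 d.py 456 120 -11 0
```

```text
[0.454 0.119 0.069] [ 0.919 -0.35  -0.252]
0.86 [258. 106.] theta 1.6300000000000001 err px 2.9
0.82 [319. 140.] theta 1.67 err px 0.2
0.19 [269. 218.] theta 0.0 err px 30.4
turn [ 0.3 -0.2 -0. ] shift [ 0.1  1.4 79.9] q [-0.7  0.6  0.5  2.3 -0.8  0.4  0.5] t 37.1 F [-0.8  1.6 -0.2] M [-0.  0.  0.] w 10.892852690899662 p [454.6 119.9  68.9]
```

Lower to the slate, feeling for contact.

Emit:
send_rows:
  motion: [5, 0, 1, 25, 0, 0, 0, 5, 0, 0, 25, 0, 0, 0, 5, 0, 0, 18, 0, 0, 0, 5, 0, 0, 7, 0.3, -0.2, 0, 5, 0, 0, 2, 0, 0, 0, 5, 0, 0, 0, 0, 0, 0]

```text
t: 37.62
ee_pos: [0.4554, 0.1199, -0.0091]
orientation: [-2.222, -2.22, 0.004]
contact_force: [-0.0, 0.6, -0.8]
gripper_width: 0.0105
gripper_force: 113.3
```

Emit:
send_rows:
  motion: [5, 0, 0, 2, 0, 0, 0, 5, 0, 0, 0, 0, 0, 0]

```text
t: 37.78
ee_pos: [0.4554, 0.1201, -0.0103]
orientation: [-2.222, -2.221, 0.002]
contact_force: [-0.9, -0.7, 5.4]
gripper_width: 0.0107
gripper_force: 114.2
```

```bash
python3 d.py 456 120 -11 0
```

```text
turn [-0.1  0.  -0. ] shift [-0.1  0.6  0.7] q [-0.5  0.7  0.2  2.3 -1.   0.1  0.6] t 37.8 F [-0.9 -0.7  5.4] M [-0.2  0.1 -0. ] w 10.666636932165286 p [455.4 120.1 -10.3]
```

Emit:
send_rows:
  motion: [45, 0, 0, 0, 0, 0, 0, 45, 0, 0, 0, 0, 0, 0, 45, 0, 0, 0, 0, 0, 0, 45, 0, 0, -20, 0, 0, 0, 45, 0, 0, -40, 0, 0, 0, 45, 0, 0, -40, 0, 0, 0, 45, 0, 0, -40, 0, 0, 0, 45, 30, 0, -40, 0, 0, 0, 45, 40, 0, 0, 0, 0, 0, 45, 40, 0, 0, 0, 0, 0, 45, 40, 0, 0, 0, 0, 0, 45, 0, 0, 0, 0, 0, 0]

```text
t: 38.78
ee_pos: [0.4546, 0.2739, 0.1612]
orientation: [-2.209, -2.229, 0.002]
contact_force: [1.1, 0.6, -0.1]
gripper_width: 0.0451
gripper_force: 0.0
```

```bash
python3 d.py 456 120 100 0
cat > tu.py <<'E'
from h import *
np.set_printoptions(precision=4,suppress=True)
t,s=snapshot("top"),snapshot("side")
c,sn=np.cos(.0934),np.sin(.0934); D=np.array([.632,.038])
def dl(P): v=P[:2]-D; return np.array([c*v[0]+sn*v[1],-sn*v[0]+c*v[1]])
for p,k in ((t,"top"),(s,"side")):
    seen=[]
    for n in ("tube1",):
        for r in regions_of(n,p)[:7]:
            m=r["pixels"]; ys,xs=np.nonzero(m); u=(xs.mean(),ys.mean())
            P=at_z(p,u,.043); print(k,"reg",round(r["confidence"],2),np.round(r["extent"]),m.sum(),P[:2],"drawer",dl(P)*1e3)
        for r in mark_of(n,p)[:7]:
            P=at_z(p,r["xy"],.005); print(k,"mark",round(r["confidence"],2),np.round(r["xy"]),P[:2],"drawer",dl(P)*1e3)
for r in regions_of("tin",t)[:2]:
    cc=max(cv2.findContours(r["pixels"].astype(np.uint8),0,1)[0],key=cv2.contourArea); b=cv2.boxPoints(cv2.minAreaRect(cc)); P=np.array([at_z(t,q,.036)[:2] for q in b]); e=P[1]-P[0]
    print("tin",round(r["confidence"],2),P.mean(0),np.linalg.norm(e),np.linalg.norm(P[2]-P[1]),np.degrees(np.arctan2(e[1],e[0])))
I=t["color"][100:195,235:330]; J=s["color"][125:245,210:340]
cv2.imwrite("pics/m.png",np.hstack([cv2.resize(I,(400,400),interpolation=2),cv2.resize(J,(400,400*120//130),interpolation=2)[:400] if 0 else cv2.resize(J,(400,400),interpolation=2)]))
E
python3 tu.py
```

```text
turn [-0.2 -0.1  0.5] shift [-153.9    1.4   61.2] q [-1.2  0.6  0.8  2.1 -0.6  0.7  0.1] t 38.8 F [ 1.1  0.6 -0.1] M [ 0.  -0.1 -0. ] w 45.09807088366786 p [454.6 273.9 161.2]
top reg 0.57 [241. 104. 321. 125.] 1287 [0.7463 0.0357] drawer [113.5961 -12.9278]
top reg 0.51 [299. 147. 303. 150.] 25 [ 0.6199 -0.0446] drawer [-19.7443 -81.0724]
top reg 0.39 [270. 144. 275. 152.] 38 [0.621  0.0641] drawer [-8.5453 27.029 ]
top mark 0.5 [289. 146.] [ 0.6282 -0.0054] drawer [ -7.8009 -42.8655]
top mark 0.49 [299. 150.] [ 0.6127 -0.0407] drawer [-26.51   -76.5453]
top mark 0.48 [297. 194.] [ 0.4441 -0.0304] drawer [-193.5055  -50.5767]
side reg 0.7 [302. 128. 343. 219.] 2061 [0.7703 0.1237] drawer [145.6532  72.3902]
side reg 0.5 [253. 290. 314. 346.] 2418 [ 0.4971 -0.35  ] drawer [-170.505 -373.686]
side reg 0.48 [289. 204. 296. 219.] 75 [ 0.6218 -0.0033] drawer [-13.9737 -40.1805]
side reg 0.44 [293. 216. 301. 231.] 122 [ 0.619  -0.0572] drawer [-21.7845 -93.6044]
side mark 0.67 [296. 225.] [ 0.6271 -0.0489] drawer [-12.9812 -86.11  ]
side mark 0.62 [289. 213.] [0.6172 0.0049] drawer [-17.8106 -31.5715]
side mark 0.55 [285. 200.] [0.6183 0.061 ] drawer [-11.5111  24.2248]
tin 0.7 [0.5971 0.5955] 0.17867147593420588 0.20699656949710704 -63.533471953805424
tin 0.52 [0.5917 0.3695] 0.048715693532352604 0.011337290401868974 -90.26902370295433
```

View pics/m.png

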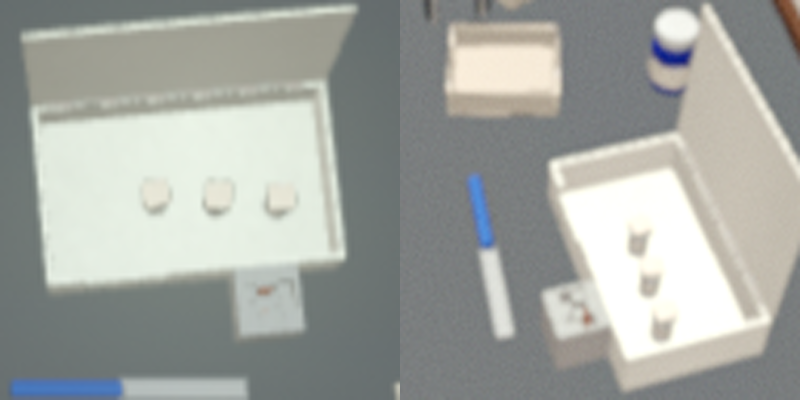

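Three tubes stand in a row at top-crop (155,193), (219,195) and (280,197). The lid is upright and the spatula lies flat. I'll compute cap positions and check the tin in the side view.

```bash
python3 - <<'E'
from h import *
np.set_printoptions(precision=4,suppress=True)
t,s=snapshot("top"),snapshot("side")
for u,v in (((271.8,145.8),(288.3,191)),((287,146.3),(291.9,204.5)),((301.5,146.8),(296.1,218))):
    print(at_z(t,u,.047),at_z(s,v,.045),*tri(t,u,s,v))
print("tin side",[(round(m['confidence'],2),m['xy'],at_z(s,m['xy'],0)) for m in mark_of("tin",s)[:2]])
for r in regions_of("tin",s)[:2]: print(r["extent"],r["confidence"])
E
python3 d.py 620 60 130 5
```

```text
[0.6215 0.0633 0.047 ] [0.6296 0.0684 0.045 ] [0.624  0.0631 0.0516] 0.006867670764666541
[0.6196 0.0071 0.047 ] [0.6259 0.0088 0.045 ] [0.6222 0.0068 0.0477] 0.005476188142831619
[ 0.6177 -0.0467  0.047 ] [ 0.6243 -0.0476  0.045 ] [ 0.6212 -0.0474  0.0447] 0.006038692456999572
tin side [(0.93, [242.4, 148.4], array([0.5198, 0.3562, 0.    ])), (0.72, [254.1, 109.7], array([ 0.618 ,  0.5955, -0.    ]))]
[228.1, 131.0, 264.2, 161.6] 0.65
[238.9, 83.6, 280.3, 128.8] 0.64
turn [-0.2  0.  -5.1] shift [-217.9  145.9   31.6] q [-1.2  0.6  0.8  2.1 -0.6  0.7  0.1] t 39.3 F [ 0.3 -0.6  0.5] M [-0.  0. -0.] w 45.124622696597264 p [455.7 264.4 161.6]
```

Emit:
send_rows:
  motion: [45, 0, 0, 0, 0, 0, -5, 45, -27, 19, 4, 0, 0, 0, 45, -27, 19, 4, 0, 0, 0, 45, -27, 19, 4, 0, 0, 0, 45, -27, 19, 4, 0, 0, 0, 45, -27, 19, 4, 0, 0, 0, 45, -27, 18, 4, 0, 0, 0, 45, -27, 18, 4, 0, 0, 0, 45, -26, 18, 3, 0, 0, 0, 45, 0, 0, 0, 0, 0, 0, 45, 0, 0, 0, 0, 0, 0]

```text
t: 40.25
ee_pos: [0.623, 0.061, 0.13]
orientation: [-2.127, -2.31, 0.006]
contact_force: [1.1, 0.7, 0.6]
gripper_width: 0.045
gripper_force: 0.0
```

```bash
python3 d.py 623 63 6 5
python3 - <<'E'
from h import *
np.set_printoptions(precision=4,suppress=True)
t,s=snapshot("top"),snapshot("side")
for r in regions_of("tin",t)[:3]:
    cc=max(cv2.findContours(r["pixels"].astype(np.uint8),0,1)[0],key=cv2.contourArea); b=cv2.boxPoints(cv2.minAreaRect(cc)); P=np.array([at_z(t,q,.036)[:2] for q in b]); e=P[1]-P[0]
    print("tin",round(r["confidence"],2),P.mean(0),np.linalg.norm(e),np.linalg.norm(P[2]-P[1]),np.degrees(np.arctan2(e[1],e[0])))
E
```

```text
turn [-0.2  0.1 -0.3] shift [  2.    0.1 124. ] q [-0.6  0.7  0.7  1.9 -0.6  0.8  0.5] t 40.2 F [1.1 0.7 0.6] M [ 0. -0. -0.] w 44.96272801304426 p [623.  61. 130.]
tin 0.82 [0.5975 0.5966] 0.17360214143971459 0.20877647998691273 -63.536397962459006
tin 0.76 [0.5307 0.3502] 0.12239187013558848 0.13254980161546426 -10.116570135858067
```

Emit:
send_rows:
  motion: [45, 2, 0, 30, 0, 0, 0, 45, 0, 0, 30, 0, 0, 0, 45, 0, 0, 25, 0, 0, 0, 45, 0, 0, 20, 0, 0, 0, 45, 0, 0, 12, 0, 0, 0, 45, 0, 0, 7, 0, 0, 0, 45, 0, 0, 0, 0, 0, 0]

```text
t: 40.98
ee_pos: [0.6211, 0.0662, 0.0053]
orientation: [-2.12, -2.314, 0.006]
contact_force: [-0.1, 0.2, 0.7]
gripper_width: 0.0451
gripper_force: 0.0
```

Emit:
send_rows:
  motion: [10, 0, 0, 0, 0, 0, 0, 10, 0, 0, 0, 0, 0, 0, 10, 0, 0, 0, 0, 0, 0, 10, 0, 0, 0, 0, 0, 0, 10, 0, 0, 0, 0, 0, 0, 10, 0, 0, 0, 0, 0, 0]
  force: 40

```text
t: 41.48
ee_pos: [0.6226, 0.0657, 0.0073]
orientation: [-2.123, -2.315, 0.002]
contact_force: [-0.2, 0.5, 8.0]
gripper_width: 0.0232
gripper_force: 39.4
```

Emit:
send_rows:
  motion: [10, 0, 0, -10, 0, 0, 0, 10, 0, 0, -30, 0, 0, 0, 10, 0, 0, -40, 0, 0, 0, 10, 0, 0, -40, 0, 0, 0, 10, 0, 0, -20, 0, 0, 0, 10, 0, 0, 0, 0, 0, 0]

```text
t: 41.98
ee_pos: [0.6245, 0.0653, 0.1516]
orientation: [2.122, 2.313, 0.004]
contact_force: [0.2, -0.2, -0.6]
gripper_width: 0.0233
gripper_force: 39.2
```

```bash
cat > tin.py <<'E'
from h import *
np.set_printoptions(precision=4,suppress=True)
t,s=snapshot("top"),snapshot("side")
for r in regions_of("tin",t)[:3]:
    cc=max(cv2.findContours(r["pixels"].astype(np.uint8),0,1)[0],key=cv2.contourArea); b=cv2.boxPoints(cv2.minAreaRect(cc)); P=np.array([at_z(t,q,.036)[:2] for q in b]); e=P[1]-P[0]
    print("tin",round(r["confidence"],2),P.mean(0),np.linalg.norm(e),np.linalg.norm(P[2]-P[1]),np.degrees(np.arctan2(e[1],e[0])))
    print(P.tolist())
print("tin side",[(round(m['confidence'],2),m['xy'],at_z(s,m['xy'],0)) for m in mark_of("tin",s)[:2]])
E
python3 tin.py;python3 d.py 520 350 130 5
```

```text
tin 0.91 [0.5979 0.5976] 0.1783781140491345 0.20694601687195885 -62.29317312458241
[[0.6465714605278883, 0.7275793776549299], [0.7295079255527328, 0.569654413381042], [0.548540079047638, 0.4692686951215329], [0.46711909119497985, 0.6240319593919375]]
tin 0.62 [0.5213 0.3527] 0.14344288354949972 0.1281459947654884 -10.140171806205506
[[0.4633438202221086, 0.4277825600929118], [0.6045461235033784, 0.4025284438133895], [0.578727684237851, 0.27701030102785884], [0.4384152329180301, 0.3034234228327741]]
tin side [(0.82, [249.8, 110.1], array([0.5982, 0.5962, 0.    ]))]
turn [-0.3  0.  -0. ] shift [291.7 -76.3  15.4] q [-0.6  0.7  0.7  1.9 -0.6  0.8  0.5] t 42.2 F [-0.2 -0.9 -0.3] M [-0.  0. -0.] w 23.636267450612014 p [621.4  66.1 145.4]
```

Emit:
send_rows:
  motion: [10, 0, 0, 0, 0, 0, 5, 10, 0, 0, 0, 0, 0, 5, 10, 0, 0, 0, 0, 0, 5, 10, 32, -20, 0, 0, 0, 0, 10, 32, -20, 0, 0, 0, 0, 10, 32, -20, 0, 0, 0, 0, 10, 32, -20, 0, 0, 0, 0, 10, 33, -20, 0, 0, 0, 0, 10, 33, -20, 0, 0, 0, 0, 10, 33, -20, 0, 0, 0, 0, 10, 33, -19, 0, 0, 0, 0, 10, 33, -19, 0, 0, 0, 0]

```text
t: 43.18
ee_pos: [0.4964, 0.3865, 0.1447]
orientation: [-2.407, -2.017, 0.009]
contact_force: [-0.5, 0.0, -1.0]
gripper_width: 0.0232
gripper_force: 39.2
```

Emit:
send_rows:
  motion: [10, 0, 0, 25, 0, 0, 0, 10, 0, 0, 30, 0, 0, 0, 10, 0, 0, 30, 0, 0, 0, 10, 0, 0, 0, 0, 0, 0, 10, 0, 0, 0, 0, 0, 0]

```text
t: 43.6
ee_pos: [0.4968, 0.3838, 0.0594]
orientation: [-2.408, -2.017, 0.013]
contact_force: [-0.1, 0.4, 1.2]
gripper_width: 0.023
gripper_force: 39.2
```

```bash
python3 d.py 497 386 8 -10; python3 tin.py
```

```text
turn [-0.3  0.3 -0.1] shift [ 2.2 -0.2 51.4] q [-1.2  0.8  0.7  2.  -0.8  0.7 -0.1] t 43.6 F [-0.1  0.4  1.2] M [-0.  0.  0.] w 23.040520709252664 p [496.8 383.8  59.4]
tin 0.93 [0.5195 0.3517] 0.14275857526247093 0.1236144774678815 -9.628886559123478
[[0.46083578856717505, 0.4239955413771824], [0.601583157138234, 0.40011690968914226], [0.5778000842090365, 0.27881190368484804], [0.4378840019787641, 0.30381631632333994]]
tin 0.78 [0.5977 0.5998] 0.17384738072029876 0.21228478314648672 -65.409636381507
[[0.6565560813038003, 0.7264479971875691], [0.7288988206887108, 0.5683675118593813], [0.5383521256326157, 0.4747898106760845], [0.4671858340548762, 0.6295444351874474]]
tin side [(0.81, [250.4, 108.9], array([0.6026, 0.6043, 0.    ])), (0.57, [244.9, 149.9], array([0.5281, 0.3457, 0.    ]))]
```

Emit:
send_rows:
  motion: [10, 1, 0, 20, 0, 0, 0, 10, 0, 0, 15, 0, 0, 0, 10, 0, 0, 8, 0, 0, 0, 10, 0, 0, 6, 0, 0, 0, 10, 0, 0, 2, 0, 0, 0, 10, 0, 0, 0, 0, 0, 0, 34, 0, 0, 0, 0, 0, 0, 34, 0, 0, 0, 0, 0, 0, 34, 0, 0, 0, 0, 0, 0, 34, 0, 0, 0, 0, 0, 0]

```text
t: 44.63
ee_pos: [0.498, 0.3863, 0.0107]
orientation: [-2.406, -2.018, 0.004]
contact_force: [0.1, -0.6, -0.0]
gripper_width: 0.0343
gripper_force: 0.0
```

Emit:
send_rows:
  motion: [34, 0, 0, -10, 0, 0, 0, 34, 0, 0, -30, 0, 0, 0, 34, 0, 0, -40, 0, 0, 0, 34, 0, 0, -40, 0, 0, -5, 45, 0, 0, -10, 0, 0, -5, 45, 0, 0, 0, 0, 0, -5]

```text
t: 45.13
ee_pos: [0.5001, 0.3869, 0.1448]
orientation: [-2.118, -2.319, -0.005]
contact_force: [-0.3, 0.6, -1.0]
gripper_width: 0.0449
gripper_force: 0.0
```

```bash
python3 d.py 621 9 130 5
```

```text
turn [ 0.1 -0.1  0.2] shift [-387.    87.5   14.8] q [-1.2  0.7  0.8  1.9 -0.7  0.8 -0. ] t 45.1 F [-0.3  0.6 -1. ] M [-0.1 -0.   0.1] w 44.88994232639335 p [500.1 386.9 144.8]
```

Emit:
send_rows:
  motion: [45, -32, 7, 0, 0, 0, 0, 45, -32, 7, 0, 0, 0, 0, 45, -32, 7, 0, 0, 0, 0, 45, -32, 7, 0, 0, 0, 0, 45, -32, 7, 0, 0, 0, 0, 45, -32, 7, 0, 0, 0, 0, 45, -32, 7, 0, 0, 0, 0, 45, -32, 7, 0, 0, 0, 0, 45, -32, 8, 0, 0, 0, 0, 45, -33, 8, 0, 0, 0, 0, 45, -33, 8, 0, 0, 0, 0, 45, -33, 8, 0, 0, 0, 0]

```text
t: 46.13
ee_pos: [0.6196, 0.0065, 0.1412]
orientation: [-2.123, -2.314, 0.004]
contact_force: [0.7, 1.1, -0.3]
gripper_width: 0.045
gripper_force: 0.0
```

Emit:
send_rows:
  motion: [45, 0, 0, 25, 0, 0, 0, 45, 0, 0, 35, 0, 0, 0, 45, 0, 0, 0, 0, 0, 0, 45, 0, 0, 0, 0, 0, 0]

```text
t: 46.47
ee_pos: [0.6181, 0.0081, 0.08]
orientation: [-2.122, -2.312, 0.008]
contact_force: [0.1, -0.3, 0.5]
gripper_width: 0.0447
gripper_force: 0.0
```

```bash
python3 d.py 621 9 9 5
python3 - <<'E'
from h import *
s=snapshot("side");np.set_printoptions(precision=4,suppress=True)
for r in regions_of("tube1",s)[:6]:
    print(round(r["confidence"],2),np.round(r["extent"]),at_z(s,np.argwhere(r["pixels"])[:,::-1].mean(0),.027)[:2])
E
```

```text
turn [-0.4  0.  -0.1] shift [ 0.7  3.  71. ] q [-0.5  0.7  0.6  2.  -0.7  0.7  0.6] t 46.5 F [ 0.1 -0.3  0.5] M [-0. -0.  0.] w 44.738464730664646 p [618.1   8.1  80. ]
0.65 [255. 143. 346. 246.] [0.6682 0.0297]
0.62 [233. 136. 242. 143.] [0.5003 0.3806]
0.47 [290. 201. 299. 216.] [0.6257 0.009 ]
0.39 [292. 213. 299. 230.] [ 0.6243 -0.0465]
```

Tube 1 is in the tin. Taking tube 2 now.

Emit:
send_rows:
  motion: [45, 1, 3, 20, 0, 0, 0, 45, 0, 0, 25, 0, 0, 0, 45, 0, 0, 16, 0, 0, 0, 45, 0, 0, 10, 0, 0, 0, 45, 0, 0, 0, 0, 0, 0, 10, 0, 0, 0, 0, 0, 0, 10, 0, 0, 0, 0, 0, 0, 10, 0, 0, 0, 0, 0, 0, 10, 0, 0, 0, 0, 0, 0, 10, 0, 0, 0, 0, 0, 0, 10, 0, 0, 0, 0, 0, 0]

```text
t: 47.48
ee_pos: [0.6227, 0.0093, 0.0108]
orientation: [-2.123, -2.315, 0.002]
contact_force: [-1.2, 1.7, 7.7]
gripper_width: 0.0231
gripper_force: 40.2
```

Emit:
send_rows:
  motion: [10, 0, 0, -10, 0, 0, 0, 10, 0, 0, -30, 0, 0, 0, 10, 0, 0, -40, 0, 0, 0, 10, 0, 0, -40, 0, 0, 5, 10, 0, 0, -20, 0, 0, 5, 10, 0, 0, 0, 0, 0, 5]

```text
t: 47.98
ee_pos: [0.6246, 0.009, 0.1552]
orientation: [2.41, 2.011, 0.005]
contact_force: [0.9, -0.3, -0.2]
gripper_width: 0.0231
gripper_force: 39.4
```

```bash
python3 d.py 487 330 60 -10
```

```text
turn [ 0.2 -0.  -0.3] shift [ 292.2 -191.2   95.2] q [-0.6  0.7  0.8  1.9 -0.7  0.8  0.4] t 48.0 F [ 0.9 -0.3 -0.2] M [ 0. -0. -0.] w 23.12280329108135 p [624.6   9.  155.2]
```

Emit:
send_rows:
  motion: [10, 29, -19, 0, 0, 0, 0, 10, 29, -19, 0, 0, 0, 0, 10, 29, -19, 0, 0, 0, 0, 10, 29, -19, 0, 0, 0, 0, 10, 29, -19, 0, 0, 0, 0, 10, 29, -19, 0, 0, 0, 0, 10, 29, -19, 0, 0, 0, 0, 10, 29, -19, 0, 0, 0, 0, 10, 30, -19, 0, 0, 0, 0, 10, 30, -20, 0, 0, 0, 0, 10, 0, 0, 0, 0, 0, 0]

```text
t: 48.9
ee_pos: [0.4812, 0.3383, 0.1491]
orientation: [-2.394, -2.026, 0.006]
contact_force: [-0.5, 0.6, -0.4]
gripper_width: 0.0233
gripper_force: 39.4
```

Emit:
send_rows:
  motion: [10, 0, 0, 30, 0, 0, 0, 10, 0, 0, 35, 0, 0, 0, 10, 0, 0, 30, 0, 0, 0, 10, 0, 0, 0, 0, 0, 0, 10, 0, 0, 0, 0, 0, 0]

```text
t: 49.32
ee_pos: [0.4846, 0.3296, 0.0545]
orientation: [-2.407, -2.016, 0.008]
contact_force: [0.4, -0.6, -0.1]
gripper_width: 0.0231
gripper_force: 39.4
```

```bash
python3 d.py 487 330 11 -10
```

```text
turn [-0.3  0.2 -0.1] shift [ 0.8  2.3 43.5] q [-1.1  0.8  0.7  2.1 -0.9  0.6 -0. ] t 49.3 F [ 0.4 -0.6 -0.1] M [ 0. -0. -0.] w 23.110584392556714 p [484.6 329.6  54.5]
```

Emit:
send_rows:
  motion: [10, 0, 3, 15, 0, 0, 0, 10, 0, 0, 15, 0, 0, 0, 10, 0, 0, 8, 0, 0, 0, 10, 0, 0, 5, 0, 0, 0, 10, 0, 0, 0, 0, 0, 0, 34, 0, 0, 0, 0, 0, 0, 34, 0, 0, 0, 0, 0, 0, 34, 0, 0, 0, 0, 0, 0, 34, 0, 0, 0, 0, 0, 0]

```text
t: 50.07
ee_pos: [0.4879, 0.33, 0.0119]
orientation: [-2.406, -2.018, 0.004]
contact_force: [0.0, 0.6, -0.3]
gripper_width: 0.0341
gripper_force: 0.0
```

Emit:
send_rows:
  motion: [34, 0, 0, -10, 0, 0, 0, 34, 0, 0, -30, 0, 0, 0, 34, 0, 0, -40, 0, 0, 0, 34, 0, 0, -40, 0, 0, -5, 45, 0, 0, -10, 0, 0, -5, 45, 0, 0, 0, 0, 0, -5]

```text
t: 50.57
ee_pos: [0.4897, 0.3304, 0.1455]
orientation: [-2.119, -2.319, -0.004]
contact_force: [0.2, -0.3, -1.0]
gripper_width: 0.0452
gripper_force: 0.0
```

```bash
python3 d.py 621 -46 130 5
```

```text
turn [ 0.1 -0.1  0.2] shift [-386.4   98.    15.5] q [-1.2  0.6  0.8  2.  -0.7  0.8  0.1] t 50.6 F [ 0.2 -0.3 -1. ] M [-0. -0.  0.] w 45.22863969723798 p [489.7 330.4 145.5]
```

Emit:
send_rows:
  motion: [45, -32, 8, 0, 0, 0, 0, 45, -32, 8, 0, 0, 0, 0, 45, -32, 8, 0, 0, 0, 0, 45, -32, 8, 0, 0, 0, 0, 45, -32, 8, 0, 0, 0, 0, 45, -32, 8, 0, 0, 0, 0, 45, -32, 8, 0, 0, 0, 0, 45, -32, 8, 0, 0, 0, 0, 45, -32, 8, 0, 0, 0, 0, 45, -32, 8, 0, 0, 0, 0, 45, -33, 9, 0, 0, 0, 0, 45, -33, 9, 0, 0, 0, 0]

```text
t: 51.57
ee_pos: [0.6192, -0.048, 0.1422]
orientation: [-2.123, -2.314, 0.005]
contact_force: [-0.2, -0.5, -0.0]
gripper_width: 0.045
gripper_force: 0.0
```

Emit:
send_rows:
  motion: [45, 0, 0, 25, 0, 0, 0, 45, 0, 0, 35, 0, 0, 0, 45, 0, 0, 0, 0, 0, 0, 45, 0, 0, 0, 0, 0, 0]

```text
t: 51.9
ee_pos: [0.6177, -0.0464, 0.081]
orientation: [-2.121, -2.312, 0.008]
contact_force: [-0.2, 0.1, 0.5]
gripper_width: 0.0453
gripper_force: 0.0
```

```bash
python3 d.py 622 -46.5 11 5
```

```text
turn [-0.4  0.  -0.1] shift [-0.5  4.3 70. ] q [-0.4  0.7  0.6  2.  -0.7  0.7  0.7] t 51.9 F [-0.2  0.1  0.5] M [ 0. -0. -0.] w 45.27137920904546 p [617.7 -46.4  81. ]
```

Emit:
send_rows:
  motion: [45, 0, 4, 20, 0, 0, 0, 45, 0, 0, 25, 0, 0, 0, 45, 0, 0, 16, 0, 0, 0, 45, 0, 0, 9, 0, 0, 0, 45, 0, 0, 0, 0, 0, 0, 10, 0, 0, 0, 0, 0, 0, 10, 0, 0, 0, 0, 0, 0, 10, 0, 0, 0, 0, 0, 0, 10, 0, 0, 0, 0, 0, 0, 10, 0, 0, 0, 0, 0, 0, 10, 0, 0, 0, 0, 0, 0]

```text
t: 52.82
ee_pos: [0.6235, -0.0461, 0.013]
orientation: [-2.123, -2.315, 0.002]
contact_force: [-1.8, 0.1, 7.5]
gripper_width: 0.0235
gripper_force: 40.0
```

Emit:
send_rows:
  motion: [10, 0, 0, -10, 0, 0, 0, 10, 0, 0, -30, 0, 0, 0, 10, 0, 0, -40, 0, 0, 0, 10, 0, 0, -40, 0, 0, 5, 10, 0, 0, -20, 0, 0, 5, 10, 0, 0, 0, 0, 0, 5]

```text
t: 53.32
ee_pos: [0.6254, -0.0467, 0.1574]
orientation: [2.41, 2.01, 0.005]
contact_force: [1.7, -0.1, -0.2]
gripper_width: 0.023
gripper_force: 39.4
```

```bash
python3 d.py 551 347 60 -10; python3 tin.py | grep "tin 0\|side"
```

```text
turn [ 0.3 -0.  -0.3] shift [ 374.8 -141.6   97.4] q [-0.5  0.7  0.8  1.9 -0.7  0.8  0.5] t 53.3 F [ 1.7 -0.1 -0.2] M [-0. -0. -0.] w 22.97797969283565 p [625.4 -46.7 157.4]
tin 0.84 [0.5202 0.3534] 0.1424188556822042 0.12369542075218491 -12.09177333112796
tin 0.78 [0.5983 0.5966] 0.17533134207487533 0.20516442346972807 -62.50456181856157
tin 0.62 [ 0.4974 -0.3349] 0.048224764390739965 0.03780821924753653 -52.48412483350839
tin side [(0.97, [253.8, 109.0], array([0.6177, 0.6008, 0.    ])), (0.66, [242.0, 148.5], array([ 0.5181,  0.3559, -0.    ]))]
```

Emit:
send_rows:
  motion: [10, 31, -12, 0, 0, 0, 0, 10, 31, -12, 0, 0, 0, 0, 10, 31, -12, 0, 0, 0, 0, 10, 31, -12, 0, 0, 0, 0, 10, 31, -12, 0, 0, 0, 0, 10, 31, -12, 0, 0, 0, 0, 10, 31, -12, 0, 0, 0, 0, 10, 31, -12, 0, 0, 0, 0, 10, 31, -12, 0, 0, 0, 0, 10, 32, -12, 0, 0, 0, 0, 10, 32, -11, 0, 0, 0, 0, 10, 32, -11, 0, 0, 0, 0]

```text
t: 54.52
ee_pos: [0.5476, 0.3494, 0.1503]
orientation: [-2.404, -2.02, 0.008]
contact_force: [1.3, -0.2, -0.0]
gripper_width: 0.0229
gripper_force: 39.4
```

Emit:
send_rows:
  motion: [10, 0, 0, 30, 0, 0, 0, 10, 0, 0, 35, 0, 0, 0, 10, 0, 0, 30, 0, 0, 0, 10, 0, 0, 0, 0, 0, 0, 10, 0, 0, 0, 0, 0, 0]

```text
t: 54.93
ee_pos: [0.5475, 0.3469, 0.0548]
orientation: [-2.406, -2.018, 0.011]
contact_force: [-0.1, -0.0, 0.2]
gripper_width: 0.0231
gripper_force: 39.4
```

```bash
python3 d.py 551 347 13 -10
```

```text
turn [-0.3  0.3 -0. ] shift [ 0.7  3.5 41.8] q [-1.1  0.8  0.7  1.9 -0.8  0.7 -0. ] t 54.9 F [-0.1 -0.   0.2] M [-0. -0.  0.] w 23.078319127751858 p [547.5 346.9  54.8]
```

Emit:
send_rows:
  motion: [10, 0, 4, 15, 0, 0, 0, 10, 0, 0, 15, 0, 0, 0, 10, 0, 0, 7, 0, 0, 0, 10, 0, 0, 4, 0, 0, 0, 10, 0, 0, 0, 0, 0, 0, 34, 0, 0, 0, 0, 0, 0, 34, 0, 0, 0, 0, 0, 0, 34, 0, 0, 0, 0, 0, 0, 34, 0, 0, 0, 0, 0, 0]

```text
t: 55.68
ee_pos: [0.5523, 0.3475, 0.0156]
orientation: [-2.406, -2.018, 0.004]
contact_force: [-0.2, 0.5, 1.6]
gripper_width: 0.0337
gripper_force: 0.0
```

Emit:
send_rows:
  motion: [34, 0, 0, -10, 0, 0, 0, 34, 0, 0, -30, 0, 0, 0, 34, 0, 0, -40, 0, 0, 0, 34, 0, 0, -40, 0, 0, 0, 34, 0, 0, -30, 0, 0, 0, 34, -30, 0, 0, 0, 0, 0, 34, -30, 0, 0, 0, 0, 0, 34, -30, 0, 0, 0, 0, 0, 34, -30, 0, 0, 0, 0, 0, 34, -30, 0, 0, 0, 0, 0, 34, 0, 0, 0, 0, 0, 0]

```text
t: 56.6
ee_pos: [0.5255, 0.1934, 0.167]
orientation: [-2.415, -2.009, 0.005]
contact_force: [0.2, -0.9, 0.7]
gripper_width: 0.0338
gripper_force: 0.0
```

```bash
python3 lid.py; python3 -c "
from h import *
s=snapshot('side')
cv2.imwrite('pics/z.png',cv2.resize(s['color'][84:384,110:410],None,fx=2,fy=2,interpolation=2))"
```

```text
[0.527 0.199 0.166] [0.25  0.871 0.231]
0.63 [187. 183.] theta 0.0 err px 79.5
0.62 [261. 106.] theta 1.62 err px 0.3
0.57 [318. 139.] theta 1.6500000000000001 err px 0.6
```

View pics/z.png

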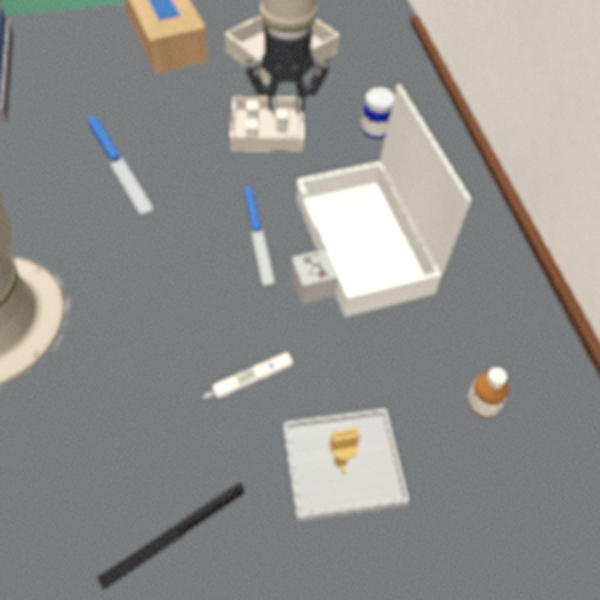

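The picture shows the job complete: three tubes in the tin at (267,122), an empty drawer and the lid upright. The core stands in the tray at (343,450), the spatula is flat at (258,235), and the jar, bottle and thermometer are undisturbed.

```bash
python3 -c "
from plant import *
print(job_done())"
```

```text
the job is handed in; nothing more can be done
None
```

The job is done and handed in at about 57 s: core in the tray, lid upright at about 1.6 rad, all three tubes in the tin, spatula flat on the slate, and the jar, bottle and thermometer untouched.

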